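# Put the pencil away and work the sticking cover of its case shut

### The job

Lay the pencil in the open compartment of the wooden pencil case, then slide the case's cover fully shut, toward you, by its two posts, so that both ends stand home against the rubber strip on the wall on your side, and finish with a firm but careful press on one post to seat it. The cover sticks and skews in its track: nudge one post, then the other, in turn, gently, and never force it when it jams. Leave the wax pot, the tape roll and the sanding block where they are.

Things in the scene. Friction and masses are not known exactly. Their poses are not given: they have to be found in the camera images.
- case: low wooden pencil case fixed to the bench, 205 (x) x 262 (y) x 50 mm high; origin at the middle of its underside; its x axis points roughly toward the robot (the closing direction), y to the robot's right, z up. Its part away from the robot is roofed by a fixed deck; the robot's side is an open compartment, floor 6 mm above the bench. Lips 25 mm wide run along its side edges, top 50 mm above the bench.
- deck (a point): middle of the free edge of the fixed deck, on its top face, 50 mm above the bench; at (-22.5, 0, 50) mm in the case's frame, axes as the case's; the deck reaches from there to the case's edge away from the robot. The posts' side toward the deck starts 2 to 9 mm from this edge.
- tray (a point): middle of the compartment's floor when the cover is open, at (59, 0, 6) mm in the case's frame; axes as the case's. The clear opening above it reaches from the cover's leading edge (35 mm ahead of the posts' axes) to the rubber strip, about 58 to 67 mm in x, and 200 mm in y; the underside of the cover runs 32 mm above this floor.
- cover: loose plywood cover, about 0.35 to 0.7 kg, 119 (x) x 238 (y) x 6 mm, held in the case's side tracks 38 to 44 mm above the bench; origin at the middle of its underside, axes as the case's when square. It slides along the case's +x: origin at x = about -31 mm when open, +31 to +33 mm when home against the rubber strip. It has two upright posts, one near each end.
- track (a point): middle of the cover's leading edge, at (59.5, 0, 3) mm in the cover's frame. How it runs: a 45 mm guide shoe at each end has unknown play (0.2 to 2.2 mm in all), less toward home. Pushed at one post, that end runs ahead 1 to 30 mm, then wedges fast; pushing the other post frees it. Free sliding takes 1 to 5 N; stop at a rise of about 6 N: over 20 N does damage.
- post_left (a point): centre of the top of the cover's post on the robot's left, a plain upright round wooden post 20 mm in diameter that stands 44 mm out of the cover; its top is 88 mm above the bench. In the cover's frame at (24.5, -90, 50) mm. When the cover is home it is at x = -37 mm in the seal's frame. To close, it is pushed on its side away from the robot.
- post_right (a point): the same for the post on the robot's right, at (24.5, 90, 50) mm in the cover's frame; home at x = -37 mm in the seal's frame.
- pencil: loose red pencil lying on the bench to the left of the case, 171 mm long (along its y), 8 to 10 mm thick; origin at the middle of its underside. It may be turned about its length. It fits the compartment only with its length along the case's y.
- wax_pot: bystander: small round pot, 69 mm in diameter, 41 mm high, origin under its middle; leave alone
- tape_roll: bystander: roll of tape lying flat, 91 mm in diameter, 24 mm high, origin under its middle; leave alone
- sand_block: bystander: dark sanding block, 61 x 101 x 32 mm, origin under its middle; leave alone
- seal: black rubber sealing strip, 198 mm long and 10 mm high, along the inner face of the case's wall on the robot's side (wall 8 mm thick, 50 mm high); origin under its middle, 36 mm above the bench; axes as the case's; its face, the cover's stop, is 2 mm from the origin toward the cover. The cover is seated when, with both ends home, it bears on the strip with over 8 N: press a post with 12 to 15 N.

How it is judged:
By the outcome, as a careful person would: the job done as asked, in the order asked, and still so for the second after the job is handed in, with the robot touching nothing.
It also fails if it takes over 72 s, if anything falls off the work surface, if the arm or the gripper's body presses on something with over 40 N, if the wrist force passes 120 N, or if a joint passes its speed limit or range.

### The arm

A 6-joint arm with a two-finger parallel gripper is mounted at the origin on a cart in front of the work surface, level with it; the furniture and walls round the work are solid. World frame = base frame: x ahead of the robot, y to its left, z up, the work surface at z = 0. Lengths are in m, angles in rad, forces in N, time in s.
With the tool pointing down it reaches from about 0.4 to 0.825 m from the base axis. Payload 7 kg.
Tool frame: the origin (TCP) lies at the very end of the fingers, on their centre line; the grasp point (between the pads) lies 19 mm behind it; y points along the fingers, x is the direction in which the jaws open and shut, and the axes are right-handed (so a half turn about y gives the same grasp; the last joint's range is limited). The gripper opens to 88 mm and grips with 3 to 60 N. Pads are 19 mm wide; open, the fingers measure 130 mm over their backs; the gripper's body (78 mm by 193 mm) begins 47 mm behind the grasp point.
Start: joints at [1.414, 0.359, 0.012, 0, -1.224, -0.288], TCP at [0.29, 0.609, 0.227] pointing down, gripper open.
Joint ranges: [-3.07, 3.07], [-1.43, 2.12], [-1.02, 1.25], [-3.03, 1.67], [-3.05, -0], [-3.03, 3.03]. Speed limits (rad/s): [2.39, 2.39, 3.01, 3.14, 3.14, 3.14].

### API

Orientations are given as [roll, pitch, yaw] about the fixed x, y, z axes, in that order (R = Rz(yaw) Ry(pitch) Rx(roll)).
In Python, from station import arm gives the robot as it stands.
- The arm moves only by the tool move_arm, never from a script. Its arguments are lists of equal length, an entry for each row: "jaw": the closure, from 0 (fully open) to 1 (shut); "offset": the shift along the tool's x, y, z in m, a list of three; "roll": the turn about the tool's y in rad. In form: {"jaw": [jaw, ...], "offset": [[dx, dy, dz], ...], "roll": [roll, ...]}. A call has 1 to 5 rows; each row shifts and turns the commanded pose from where the row before left it, along the tool's axes as they then stand; what a row does not reach is not made up. A row lasts 1/8 s, in which the tool goes at most 62.5 mm and 10.7 degrees, less where a joint would pass 70% of its speed; a pose out of reach is approached as far as the arm can. A call is refused whole if a number of a shift passes 0.0625 or a number of a turn 0.188, either way. A call with a gripper value outside its range is refused whole. The fingers move at their own pace and stop on an object; "grip_force" is the grip in N (left out, the last holds). Time passes only in rows, so rows that do not move let the fingers close. It gives the time, the measured TCP pose, the force and the opening at its end, in the units of the state.
- arm.get_state(): the state, without advancing time (a new reading comes with each control period).
- arm.grab_frame(name): name is "side" or "top" or "wrist"; returns a dict with "pixels" (420x560x3 uint8, blue, green, red), "fovy" (degrees; the focal length in pixels is half the picture's height over the tangent of half this angle, whatever the lens; pixels are square), "cx", "cy" (the principal point, pixels), "dist_coeffs" ([k1, k2, p1, p2, k3] as OpenCV has them; the pictures are not rectified), "position" and "attitude" of the camera in the world; the wrist camera has in their place "hand_eye" (4x4, takes a point from camera to tool coordinates, whose origin is the TCP and whose axes are the tool frame's). Camera axes: x right, y down, z forward; pixel columns grow to the right and rows downward; lengths in m; the calibration is good to about 2 mm. A picture is of the moment at which its call begins: read the wrist's pose just before it. There is no depth.
- arm.job_done(): hands the job in, once; it reports no verdict.
Trained networks look in a picture, given as the dict that the camera call returned (one of the last four; its "shot" number tells which), for a name from the list of things; names that differ only in an ending like _2 or _b are one class to them, and where a whole thing is asked for, a point or a joint stands for the part that bears it (a point fixed in the world has none). Each returns a list of dicts, best first, with "p" (0 to 1); they miss things now and then, are a little off and sometimes report something else, mostly with a low value. They report only what shows in the picture. A call takes as long as a camera call.
- arm.recognise(picture, thing): "position" ([x, y, z] in m, in world coordinates, good to about 4 mm: the middle of the surface that is visible of it).
- arm.landmark_of(picture, thing): "position" ([x, y, z] in m, in world coordinates, good to about 4 mm: a listed point, or the origin of a listed thing).
The state is a dict: "t": time; "q": joint angles; "qd": joint speeds; "joint_efforts": joint torques, N m; "eef_pos": TCP position; "ee_rot": TCP orientation; "force": force on the tool from outside, world axes, zero at the start; "moment": the same for the moment, N m; "width": finger opening in m.
Only numpy, scipy, OpenCV 4.12 (cv2) and the standard library are available. Lean on these libraries where they do the work, as an engineer would, in place of code of your own. Each camera call takes 0.05 s, during which the arm holds its last target.

## Working session

There is one attempt and no reset: what is moved stays moved. The work goes in short steps, Python scripts to look and compute and a tool call to move; the robot and the scene stay as the last step left them, time stands still between calls to the robot, and variables do not carry over. Pictures are saved under pics/ and viewed, and the job is handed in when it is done.

Besides the shell and the picture viewer there is one more tool, called after "Emit:" in YAML: its name, and indented under it one key for each argument. move_arm: Moves the arm, as the interface text tells. Its arguments: {"type":"object","properties":{"jaw":{"type":"array","items":{"type":"number"}},"offset":{"type":"array","items":{"type":"array","items":{"type":"number"}}},"roll":{"type":"array","items":{"type":"number"}},"grip_force":{"type":"number"}},"required":["jaw","offset","roll"]}

```bash
ls; mkdir -p pics; cat > h.py <<'E'
import numpy as np, cv2
from scipy.spatial.transform import Rotation as Rn
from station import arm
def R(rpy): return Rn.from_euler('xyz',rpy).as_matrix()
def K(f):
    h=f['pixels'].shape[0]; fl=h/2/np.tan(np.radians(f['fovy'])/2)
    return np.array([[fl,0,f['cx']],[0,fl,f['cy']],[0,0,1]])
def campose(f,st=None):
    if 'hand_eye' in f:
        st=st or arm.get_state()
        T=np.eye(4);T[:3,:3]=R(st['ee_rot']);T[:3,3]=st['eef_pos']
        T=T@np.array(f['hand_eye']);return T[:3,:3],T[:3,3]
    a=np.array(f['attitude'])
    return (a if a.shape==(3,3) else R(a)),np.array(f['position'])
def unproj(f,uv,z,st=None):
    Rc,p=campose(f,st)
    n=cv2.undistortPoints(np.array(uv,float).reshape(-1,1,2),K(f),np.array(f['dist_coeffs'])).reshape(-1,2)
    d=np.c_[n,np.ones(len(n))]@Rc.T
    return p+d*((z-p[2])/d[:,2])[:,None]
def proj(f,X,st=None):
    Rc,p=campose(f,st)
    c=(np.atleast_2d(X)-p)@Rc
    return cv2.projectPoints(c.reshape(-1,1,3),np.zeros(3),np.zeros(3),K(f),np.array(f['dist_coeffs']))[0].reshape(-1,2)
E
python3 - <<'E'
from h import *
st=arm.get_state();print({k:np.round(v,3) for k,v in st.items()})
for n in ['top','side','wrist']:
    f=arm.grab_frame(n);cv2.imwrite(f'pics/{n}0.png',f['pixels'])
    print(n,{k:np.round(v,4) for k,v in f.items() if k!='pixels'})
    if n!='wrist':
        for t in ['deck','tray','track','post_left','post_right','pencil','seal','case','cover']:
            r=arm.landmark_of(f,t);print(t,[(np.round(a['position'],4),round(a['p'],2)) for a in r[:2]])
print(arm.get_state()['t'])
E
```

```text
pics
{'t': np.float64(0.0), 'q': array([ 1.414,  0.359,  0.011, -0.   , -1.224, -0.288]), 'qd': array([ 0.001, -0.001, -0.002, -0.001,  0.001,  0.001]), 'joint_efforts': array([-0.0000e+00, -5.8272e+01,  2.9305e+01,  6.9970e+00,  7.0000e-03,
       -0.0000e+00]), 'eef_pos': array([0.29 , 0.609, 0.226]), 'ee_rot': array([-1.571e+00, -2.000e-03, -2.016e+00]), 'force': array([ 0.716, -0.752,  0.273]), 'moment': array([-0.053,  0.068, -0.026]), 'width': np.float64(0.088)}
top {'fovy': np.float64(55.0463), 'cx': np.float64(281.2976), 'cy': np.float64(207.497), 'dist_coeffs': array([0.005, 0.   , 0.   , 0.   , 0.   ]), 'position': array([0.3498, 0.2386, 0.9332]), 'attitude': array([-2.9566,  0.0048, -1.5907]), 'shot': np.int64(1)}
deck [(array([0.6833, 0.1035, 0.051 ]), 0.59)]
tray [(array([0.6054, 0.1054, 0.0066]), 0.76)]
track [(array([0.6849, 0.103 , 0.0493]), 0.74), (array([0.4997, 0.3785, 0.0026]), 0.62)]
post_left [(array([0.6744, 0.196 , 0.0828]), 0.63)]
post_right [(array([0.6692, 0.0144, 0.0845]), 0.7)]
pencil [(array([4.990e-01, 3.768e-01, 4.000e-04]), 0.56)]
seal [(array([0.5696
[... 657 characters left out ...]
709, 0.014 , 0.0882]), 0.65)]
pencil [(array([ 0.4941,  0.3762, -0.003 ]), 0.53)]
seal [(array([0.5715, 0.1048, 0.0347]), 0.44), (array([0.6363, 0.1063, 0.0405]), 0.4)]
case [(array([6.624e-01, 1.023e-01, 3.000e-04]), 0.67)]
cover [(array([0.6947, 0.0997, 0.0381]), 0.79)]
wrist {'fovy': np.float64(66.9097), 'cx': np.float64(280.729), 'cy': np.float64(207.5481), 'dist_coeffs': array([-0.0409,  0.    ,  0.    ,  0.    ,  0.    ]), 'hand_eye': array([[ 1.000e+00, -3.000e-04,  1.300e-03, -5.000e-04],
       [-1.300e-03, -2.657e-01,  9.640e-01, -1.577e-01],
       [ 1.000e-04, -9.640e-01, -2.657e-01,  7.100e-02],
       [ 0.000e+00,  0.000e+00,  0.000e+00,  1.000e+00]]), 'shot': np.int64(3)}
1.05
```

View pics/top0.png

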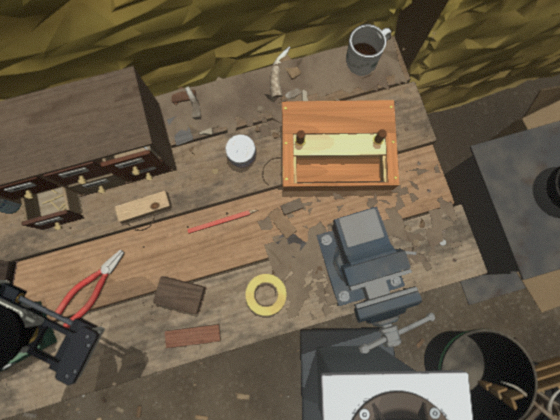

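View pics/side0.png

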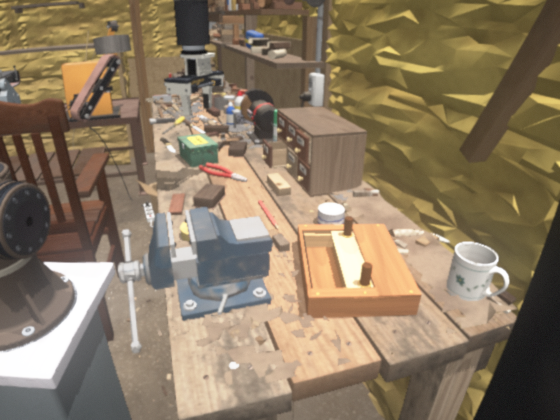

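View pics/wrist0.png

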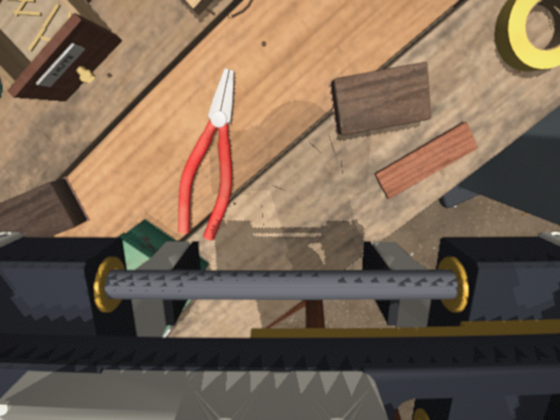

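```bash
python3 - <<'E'
import cv2
im=cv2.imread('pics/top0.png')
a=cv2.resize(im[90:200,270:410],None,fx=5.5,fy=5.5,interpolation=cv2.INTER_CUBIC);cv2.imwrite('pics/c1.png',a[:600])
b=cv2.resize(im[200:240,180:260],None,fx=10,fy=10,interpolation=cv2.INTER_CUBIC);cv2.imwrite('pics/c2.png',b)
E
```

```text
(no output)
```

View pics/c1.png

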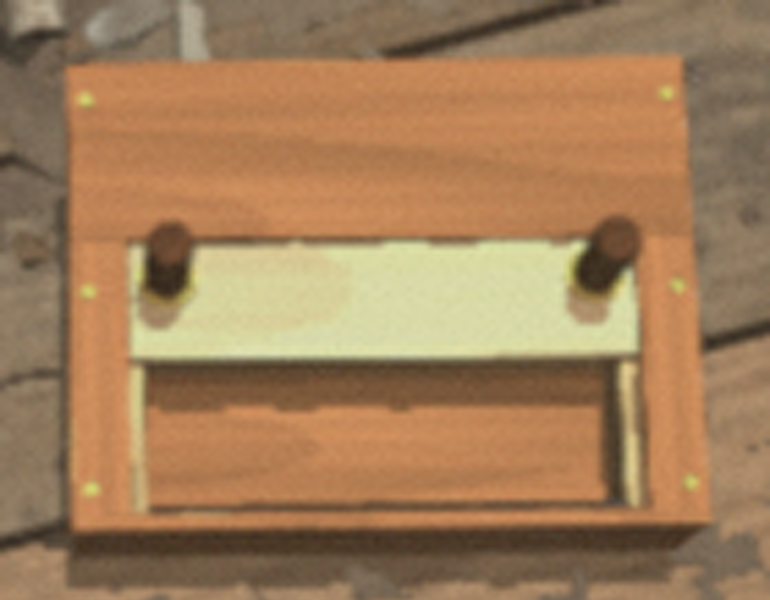

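View pics/c2.png

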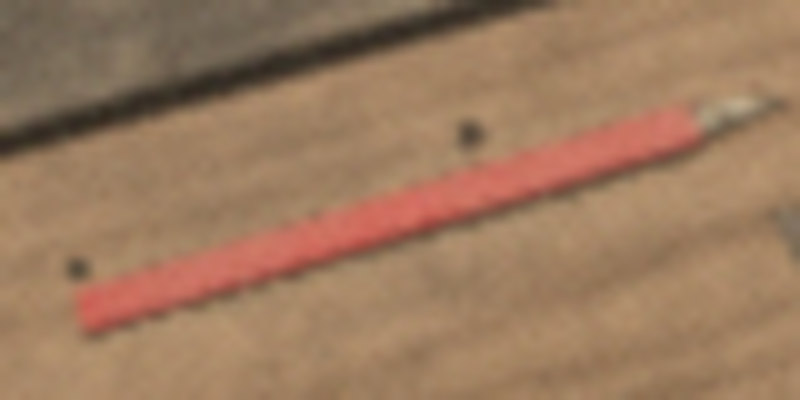

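```bash
python3 - <<'E'
from h import *
f=arm.grab_frame('top')
def q(p,s,o): return (np.array(p)+.5)/s-.5+np.array(o)
c=unproj(f,q([(67,68),(683,58),(711,523),(72,527)],5.5,(270,90)),.05);print(c.round(4))
ctr=c.mean(0); 
xax=(c[2]+c[3]-c[0]-c[1])[:2]; yax=(c[1]+c[2]-c[0]-c[3])[:2]
print(ctr,np.degrees(np.arctan2(*xax[::-1])),np.degrees(np.arctan2(*yax[::-1])),np.linalg.norm(xax)/2,np.linalg.norm(yax)/2)
e=unproj(f,q([(80,312),(783,103)],10,(180,200)),.005);print(e,np.linalg.norm(e[1]-e[0]),e.mean(0),np.degrees(np.arctan2(*(e[1]-e[0])[1::-1])))
po=unproj(f,q([(172,240),(617,240)],5.5,(270,90)),.088);print(po)
co=unproj(f,q([(130,358),(638,355)],5.5,(270,90)),.044);print(co)
E
```

```text
[[ 0.7667  0.2334  0.05  ]
 [ 0.7653 -0.0289  0.05  ]
 [ 0.5618 -0.0259  0.05  ]
 [ 0.5656  0.2354  0.05  ]]
[0.66484506 0.10348797 0.05      ] 179.29810363587904 -90.56926842963209 0.20228199260677704 0.2617909028066563
[[0.47315699 0.45809707 0.005     ]
 [0.51904847 0.29454276 0.005     ]] 0.1698706559438418 [0.49610273 0.37631992 0.005     ] -74.32648396679836
[[0.67394717 0.19292808 0.088     ]
 [0.67001935 0.01454046 0.088     ]]
[[ 0.63923237  0.20960608  0.044     ]
 [ 0.63594638 -0.00257315  0.044     ]]
```

```bash
cat >> h.py <<'E'
def plan(target,yaw=None,n=None,st=None):
    """rows (world target xyz, yaw deg) in tool axes; prints rows"""
    st=st or arm.get_state(); R0=R(st['ee_rot']); p=np.array(st['eef_pos']); d=np.array(target)-p
    y0=np.arctan2(R0[1,0],R0[0,0]); dy=0 if yaw is None else (np.radians(yaw)-y0+np.pi)%(2*np.pi)-np.pi
    n=n or int(max(np.ceil(np.linalg.norm(d)/.060),np.ceil(abs(dy)/.18),1))
    print('t',round(st['t'],2),'pos',p.round(4),'yaw',np.degrees(y0).round(2),'n',n,'d',d.round(4))
    for i in range(n):
        y=y0+dy*i/n; ex=np.array([np.cos(y),np.sin(y),0]);ez=np.array([-np.sin(y),np.cos(y),0])
        s=d/n; print([round(float(s@ex),4),round(float(-s[2]),4),round(float(s@ez),4)],'roll',round(float(-dy/n),4))
E
python3 -c "
from h import *
plan([.496,.376,.15],-164.3)"
```

```text
t 1.1 pos [0.2904 0.6093 0.2266] yaw -115.48 n 6 d [ 0.2056 -0.2333 -0.0766]
[0.0204, 0.0128, 0.0477] roll 0.142
[0.0134, 0.0128, 0.0501] roll 0.142
[0.0062, 0.0128, 0.0515] roll 0.142
[-0.0012, 0.0128, 0.0518] roll 0.142
[-0.0085, 0.0128, 0.0511] roll 0.142
[-0.0156, 0.0128, 0.0494] roll 0.142
```

Emit:
move_arm:
  jaw: [0.3,0.3,0.3,0.3,0.3]
  offset:
    - [0.0204,0.0128,0.0477]
    - [0.0134,0.0128,0.0501]
    - [0.0062,0.0128,0.0515]
    - [-0.0012,0.0128,0.0518]
    - [-0.0085,0.0128,0.0511]
  roll: [0.142,0.142,0.142,0.142,0.142]

```text
t: 1.72
eef_pos: [0.4628, 0.4136, 0.1625]
ee_rot: [-1.571, 0.001, -2.73]
force: [0.4, 0.9, 0.1]
width: 0.0616
```

Emit:
move_arm:
  jaw: [0.3,0.3]
  offset:
    - [-0.0156,0.0128,0.0494]
    - [0,0,0]
  roll: [0.142,0]

```text
t: 1.98
eef_pos: [0.4975, 0.3727, 0.1485]
ee_rot: [-1.569, -0.002, -2.873]
force: [-0.2, 0.3, -0.6]
width: 0.0611
```

```bash
python3 - <<'E'
from h import *
st=arm.get_state()
f=arm.grab_frame('wrist');cv2.imwrite('pics/w1.png',f['pixels'])
plan([.496,.376,.15],-164.3,st=st)
print(st['force'],st['width'],st['ee_rot'])
hsv=cv2.cvtColor(f['pixels'],cv2.COLOR_BGR2HSV)
m=((hsv[...,0]<8)|(hsv[...,0]>172))&(hsv[...,1]>130)&(hsv[...,2]>100)
n,l,s,c=cv2.connectedComponentsWithStats(m.astype(np.uint8))
for i in np.argsort(-s[1:,4])[:3]+1: print(s[i],c[i])
E
```

```text
t 1.98 pos [0.4975 0.3727 0.1485] yaw -164.64 n 1 d [-0.0015  0.0033  0.0015]
[0.0005, -0.0015, -0.0036] roll -0.0059
[-0.17034588  0.26189952 -0.60079977] 0.06105807887060894 [-1.56935525e+00 -1.87612037e-03 -2.87343326e+00]
[ 275  133   13  138 1467] [281.01567825 200.36877982]
```

View pics/w1.png

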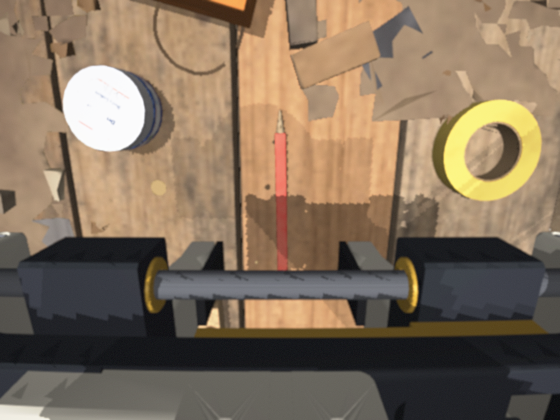

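```bash
python3 - <<'E'
from h import *
st=arm.get_state()
f=arm.grab_frame('wrist')
hsv=cv2.cvtColor(f['pixels'],cv2.COLOR_BGR2HSV)
m=((hsv[...,0]<8)|(hsv[...,0]>172))&(hsv[...,1]>130)&(hsv[...,2]>100)
n,l,s,c=cv2.connectedComponentsWithStats(m.astype(np.uint8))
i=np.argmax(s[1:,4])+1
pts=[];
for r in range(140,238,4):
    x=np.where(l[r]==i)[0]; pts.append((x.mean(),r)); 
print([len(np.where(l[r]==i)[0]) for r in (140,180,220,235)])
W=unproj(f,pts,.005,st)[:,:2]
v=np.polyfit(W[:,1],W[:,0],1); tip=unproj(f,[(280,110)],.005,st)[0]
d=np.array([v[0],1]);d/=np.linalg.norm(d);ang=np.degrees(np.arctan2(-d[1],-d[0]))
cen=np.array([np.polyval(v,tip[1]),tip[1]])+d*.0855
print('tip',tip,'cen',cen,'ang',ang, 'resid',np.abs(np.polyval(v,W[:,1])-W[:,0]).max())
w=unproj(f,[(np.where(l[200]==i)[0].min()-.5,200),(np.where(l[200]==i)[0].max()+.5,200)],.009,st);print('width',np.linalg.norm(w[1]-w[0]))
plan([cen[0],cen[1],.003],ang-90,st=st)
E
```

```text
[11, 11, 10, 10]
tip [0.51868172 0.2970958  0.005     ] cen [0.49467117 0.37927575] ang -73.98074426538277 resid 0.000304709934298264
width 0.010624526206097546
t 2.02 pos [0.497  0.3743 0.1492] yaw -164.45 n 3 d [-0.0023  0.005  -0.1462]
[0.0003, 0.0487, -0.0018] roll -0.0028
[0.0003, 0.0487, -0.0018] roll -0.0028
[0.0003, 0.0487, -0.0018] roll -0.0028
```

Emit:
move_arm:
  jaw: [0.5,0.6,0.6,0.6]
  offset:
    - [0.0005,0.048,-0.002]
    - [0.0005,0.048,-0.002]
    - [0,0.046,-0.0015]
    - [0,0,0]
  roll: [-0.004,-0.004,0,0]

```text
t: 2.58
eef_pos: [0.4914, 0.3801, 0.0049]
ee_rot: [-1.567, -0.005, -2.858]
force: [-0.9, -0.1, 0.2]
width: 0.0356
```

```bash
python3 -c "
from h import *
plan([.4947,.3793,.004],-163.98)
f=arm.grab_frame('wrist');cv2.imwrite('pics/w2.png',f['pixels'])"
```

```text
t 2.58 pos [0.4914 0.3801 0.0049] yaw -163.73 n 1 d [ 0.0033 -0.0008 -0.0009]
[-0.003, 0.0009, 0.0017] roll 0.0043
```

View pics/w2.png

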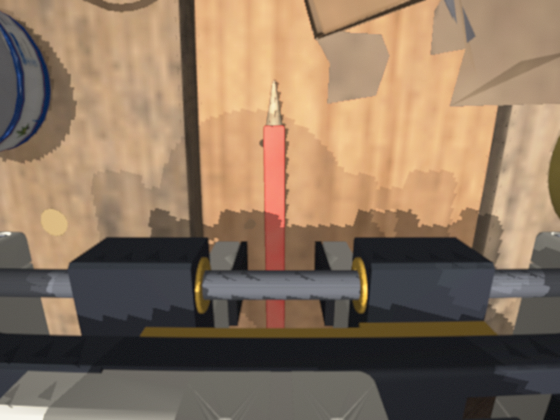

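Emit:
move_arm:
  jaw: [0.6,0.8,1,1,1]
  offset:
    - [-0.003,0.0015,0]
    - [0,0,0]
    - [0,0,0]
    - [0,0,0]
    - [0,0,0]
  roll: [0.004,0,0,0,0]
  grip_force: 12

```text
t: 3.25
eef_pos: [0.4967, 0.3819, 0.0068]
ee_rot: [-1.571, 0.001, -2.864]
force: [-0.6, 0.0, 3.4]
width: 0.0024
```

```bash
python3 -c "
from h import *
st=arm.get_state();print(st['eef_pos'],st['force'],st['width'])
f=arm.grab_frame('wrist');cv2.imwrite('pics/w3.png',f['pixels'])
f=arm.grab_frame('side');cv2.imwrite('pics/s3.png',cv2.resize(f['pixels'][190:250,230:310],None,fx=8,fy=8))"
```

```text
[0.49667425 0.38189589 0.00681516] [-0.56296033  0.03982742  3.43458863] 0.0023599385350075975
```

View pics/w3.png

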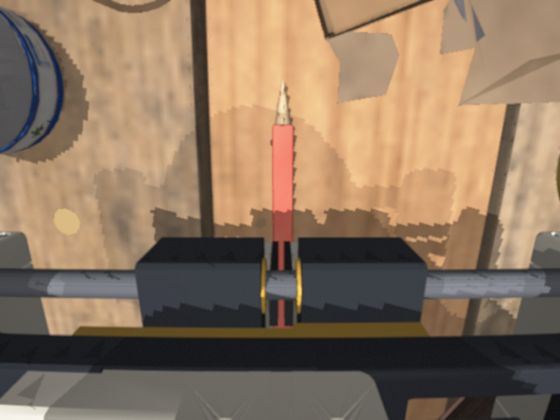

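View pics/s3.png

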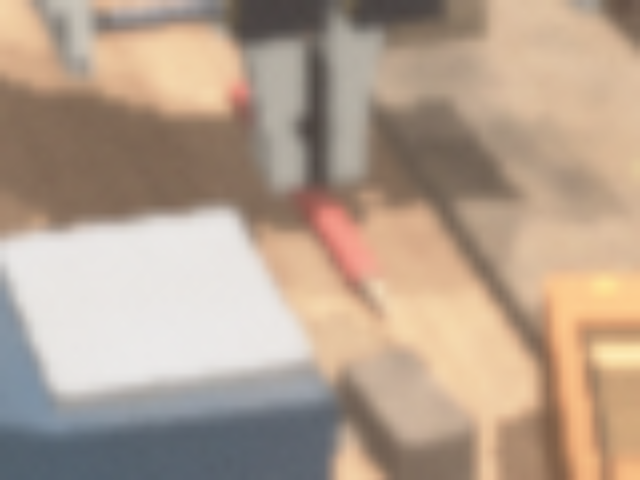

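Emit:
move_arm:
  jaw: [0.6,0.6,0.6,0.6]
  offset:
    - [0,0,0]
    - [0,0,0]
    - [0,0.001,0]
    - [0,0,0]
  roll: [0,0,0,0]

```text
t: 3.85
eef_pos: [0.4961, 0.3813, 0.0046]
ee_rot: [-1.57, -0.001, -2.864]
force: [-1.0, -0.1, -1.0]
width: 0.0327
```

```bash
python3 -c "
from h import *
for i in range(4):
    st=arm.get_state();print(st['eef_pos'],st['force'],st['width'])
    f=arm.grab_frame('wrist')
cv2.imwrite('pics/w4.png',f['pixels'])
"
```

```text
[0.49606305 0.38132468 0.00458261] [-1.03465977 -0.05229597 -1.04622138] 0.032668436438562966
[0.4961603  0.38140021 0.0046923 ] [ 0.76337748 -0.4525586  -0.11730927] 0.034253054003332034
[0.4962439  0.38150531 0.00477948] [-0.16281646 -0.17958313 -0.39395153] 0.03440637732273023
[0.49630883 0.38156564 0.00489092] [-0.05379893  0.27550999  0.26378833] 0.034879779015530785
```

View pics/w4.png

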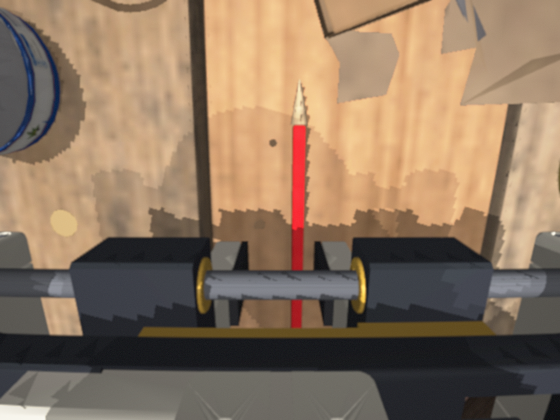

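```bash
python3 - <<'E'
import cv2,numpy as np
a=[cv2.resize(cv2.imread(f'pics/{n}.png')[70:240,240:340],None,fx=3.5,fy=3.5,interpolation=cv2.INTER_CUBIC) for n in('w2','w4')]
cv2.imwrite('pics/c4.png',np.hstack(a))
E
```

```text
(no output)
```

View pics/c4.png

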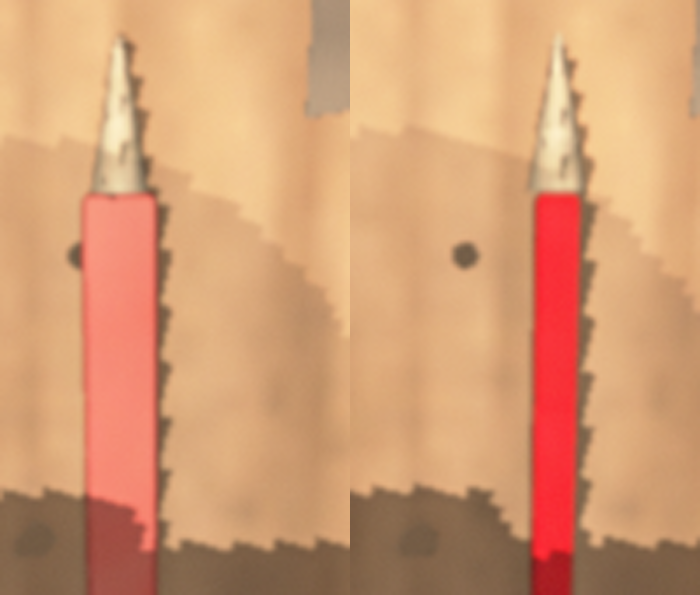

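```bash
cat > pen.py <<'E'
from h import *
st=arm.get_state()
f=arm.grab_frame('wrist')
hsv=cv2.cvtColor(f['pixels'],cv2.COLOR_BGR2HSV)
m=((hsv[...,0]<8)|(hsv[...,0]>172))&(hsv[...,1]>110)&(hsv[...,2]>100)
n,l,s,c=cv2.connectedComponentsWithStats(m.astype(np.uint8))
i=np.argmax(s[1:,4])+1; print(s[i])
r0=s[i][1]
rows=list(range(r0+6,min(r0+s[i][3],238)-6,4))
W=unproj(f,[(np.where(l[r]==i)[0].mean(),r) for r in rows],.005,st)
R0=R(st['ee_rot']); T=(W-np.array(st['eef_pos']))@R0
v=np.polyfit(T[:,2],T[:,0],1); print('tool-x of pencil at z=0:',v[1],'slope',v[0],'z range',T[:,2].min(),T[:,2].max(),'pix w',[len(np.where(l[r]==i)[0]) for r in rows[::6]])
print('pos',st['eef_pos'],'yaw',np.degrees(st['ee_rot'][2]))
E
python3 pen.py
```

```text
[ 291  125   16  146 1908]
tool-x of pencil at z=0: 0.009123215793003124 slope 0.00015088836056241644 z range 0.014700407919532175 0.0658817879070336 pix w [13, 14, 14, 13, 14]
pos [0.49638713 0.38164124 0.00500181] yaw -164.07446404421208
```

Emit:
move_arm:
  jaw: [0.6,0.6,0.6]
  offset:
    - [0.0085,0,0]
    - [0,0.002,0]
    - [0,0.0,0]
  roll: [0,0,0]

```text
t: 4.47
eef_pos: [0.4882, 0.3795, 0.0032]
ee_rot: [-1.571, -0.0, -2.863]
force: [0.4, -0.0, 0.5]
width: 0.0351
```

```bash
python3 pen.py; python3 -c "
from h import *
print(arm.get_state()['force'])"
```

```text
[ 275  125   14  146 1887]
tool-x of pencil at z=0: 0.000406840489935084 slope -0.0002959901283261337 z range 0.015342119482806634 0.0659329091365623 pix w [13, 13, 13, 13, 13]
pos [0.48815172 0.37945662 0.00321175] yaw -164.0552443199593
[-0.13680192 -0.12358607  0.00391779]
```

Emit:
move_arm:
  jaw: [0.6,0.6,0.6]
  offset:
    - [0,0.001,0]
    - [0,0.0005,0]
    - [0,0,0]
  roll: [0,0,0]

```text
t: 4.9
eef_pos: [0.4884, 0.3794, 0.0017]
ee_rot: [-1.571, -0.0, -2.864]
force: [-0.7, 0.2, 0.3]
width: 0.0352
```

Still no bench contact; close gently here.

Emit:
move_arm:
  jaw: [0.85,0.85,0.9,0.95,1]
  offset:
    - [0,0,0]
    - [0,0,0]
    - [0,0,0]
    - [0,0,0]
    - [0,0,0]
  roll: [0,0,0,0,0]
  grip_force: 6

```text
t: 5.52
eef_pos: [0.4883, 0.3795, 0.0018]
ee_rot: [-1.571, 0.0, -2.864]
force: [-0.2, 0.2, -0.2]
width: 0.0059
```

```bash
python3 -c "
from h import *
st=arm.get_state();print(st['eef_pos'],st['force'],st['width'])
f=arm.grab_frame('wrist');cv2.imwrite('pics/w5.png',f['pixels'])"
```

```text
[0.48832713 0.37947594 0.00178241] [-0.23091937  0.24964421 -0.24106295] 0.0058614812468063575
```

View pics/w5.png

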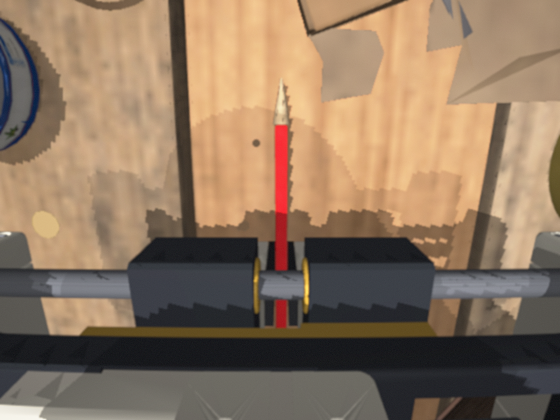

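Emit:
move_arm:
  jaw: [1,1]
  offset:
    - [0,0,0]
    - [0,0,0]
  roll: [0,0]
  grip_force: 10

```text
t: 5.82
eef_pos: [0.4883, 0.3795, 0.0018]
ee_rot: [-1.571, 0.0, -2.864]
force: [0.3, 0.6, -0.7]
width: 0.0064
```

Emit:
move_arm:
  jaw: [1,1,1,1]
  offset:
    - [0,-0.01,0]
    - [0,-0.04,0]
    - [0,-0.05,0]
    - [0,0,0]
  roll: [0,0,0,0]
  grip_force: 15

```text
t: 6.32
eef_pos: [0.4904, 0.3818, 0.1072]
ee_rot: [-1.576, 0.007, -2.863]
force: [0.0, 0.2, -1.6]
width: 0.006
```

```bash
python3 -c "
from h import *
st=arm.get_state();print(st['eef_pos'],st['force'],st['width'])
f=arm.grab_frame('wrist');cv2.imwrite('pics/w6.png',f['pixels'])
f=arm.grab_frame('side');cv2.imwrite('pics/s6.png',cv2.resize(f['pixels'][130:280,200:400],None,fx=4,fy=4))
plan([.60,.103,.13],179.4,st=st)"
```

```text
[0.49039284 0.38179968 0.10717775] [ 0.02496187  0.18684191 -1.56427541] 0.005958958652785778
t 6.33 pos [0.4904 0.3818 0.1072] yaw -164.03 n 6 d [ 0.1096 -0.2788  0.0228]
[-0.0048, -0.0038, 0.0497] roll 0.0482
[-0.0072, -0.0038, 0.0494] roll 0.0482
[-0.0095, -0.0038, 0.049] roll 0.0482
[-0.0119, -0.0038, 0.0485] roll 0.0482
[-0.0142, -0.0038, 0.0479] roll 0.0482
[-0.0165, -0.0038, 0.0471] roll 0.0482
```

View pics/w6.png

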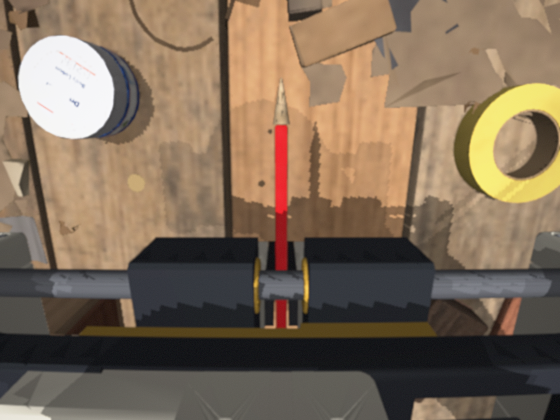

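View pics/s6.png

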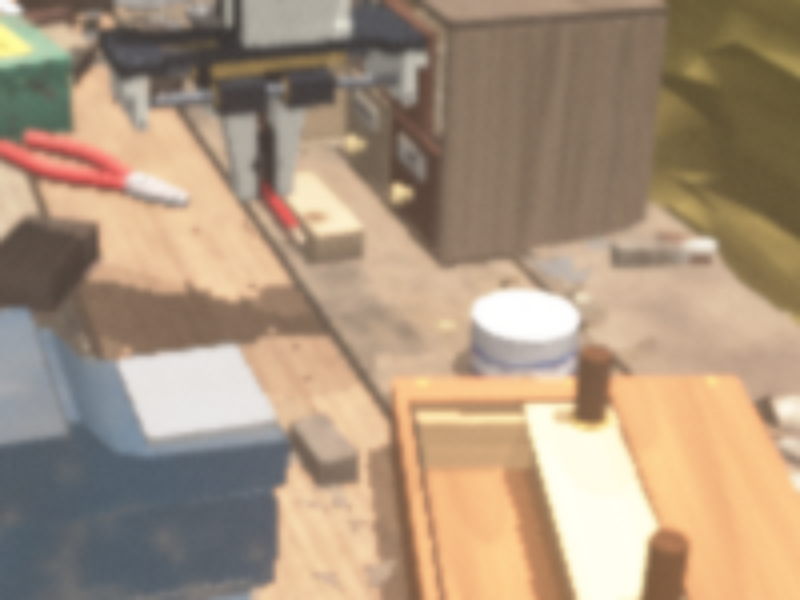

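Emit:
move_arm:
  jaw: [1,1,1,1,1]
  offset:
    - [-0.005,-0.004,0.05]
    - [-0.007,-0.004,0.049]
    - [-0.01,-0.004,0.049]
    - [-0.0125,-0.004,0.0485]
    - [-0.015,-0.004,0.048]
  roll: [0.048,0.048,0.048,0.048,0.048]

```text
t: 7.05
eef_pos: [0.5812, 0.1455, 0.1209]
ee_rot: [-1.57, -0.002, -3.105]
force: [0.9, 0.6, 0.1]
width: 0.0057
```

Emit:
move_arm:
  jaw: [1,1,1]
  offset:
    - [-0.0195,0,0.043]
    - [0,0,0]
    - [0,0,0]
  roll: [0.048,0,0]

```text
t: 7.42
eef_pos: [0.602, 0.1047, 0.1208]
ee_rot: [-1.57, -0.002, 3.131]
force: [-0.8, -0.0, 0.2]
width: 0.006
```

```bash
python3 -c "
from h import *
st=arm.get_state();print(st['eef_pos'],st['force'],st['width'])
f=arm.grab_frame('wrist');cv2.imwrite('pics/w7.png',f['pixels'])
plan([.6055,.1035,.06],179.4,st=st)
R0=R(st['ee_rot'])
W=unproj(f,[(281,82),(281,125)],st['eef_pos'][2]+.004,st);print((W-st['eef_pos'])@R0)
for n in ['seal','track','tray']: print(n,[(np.round(a['position'],4),a['p']) for a in arm.landmark_of(f,n)[:1]])
"
```

```text
[0.60200823 0.10474829 0.12076394] [-0.7789262  -0.00444758  0.19510497] 0.005965808824868958
t 7.42 pos [0.602  0.1047 0.1208] yaw 179.39 n 2 d [ 0.0035 -0.0012 -0.0608]
[-0.0018, 0.0304, 0.0006] roll -0.0001
[-0.0018, 0.0304, 0.0006] roll -0.0001
[[ 0.00054317 -0.00394261  0.08792904]
 [ 0.00054843 -0.00395485  0.06885208]]
seal [(array([0.5709, 0.1079, 0.0366]), 0.89)]
track [(array([0.633 , 0.105 , 0.0418]), 0.6)]
tray [(array([0.6046, 0.1032, 0.0065]), 0.76)]
```

View pics/w7.png

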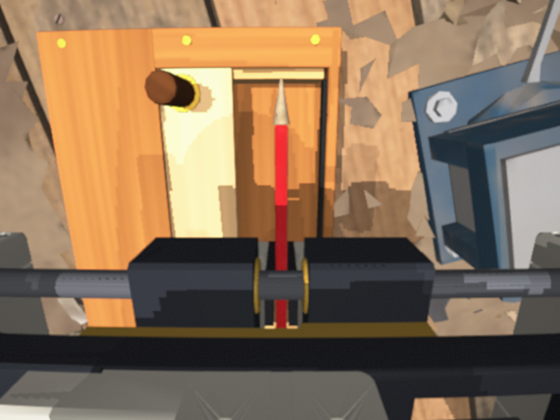

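```bash
python3 -c "
from h import *
st=arm.get_state()
f=arm.grab_frame('wrist')
im=f['pixels']; cv2.imwrite('pics/c7.png',cv2.resize(im[20:240,130:350],None,fx=2.7,fy=2.7,interpolation=cv2.INTER_CUBIC))
a=unproj(f,[(233.5,80),(235,220)],.044,st);b=unproj(f,[(325.5,80),(319,225)],.046,st);print(a,b)
print(unproj(f,[(338,65)],.05,st), 'post',unproj(f,[(160,86)],.088,st))
print(unproj(f,[(280,68)],.05,st),unproj(f,[(280,80)],.038,st))
"
```

```text
[[0.6337788  0.00744337 0.044     ]
 [0.63726466 0.1095257  0.044     ]] [[0.57000131 0.00821236 0.046     ]
 [0.57218432 0.1134942  0.046     ]]
[[ 0.56235083 -0.00084434  0.05      ]] post [[0.66991574 0.01517067 0.088     ]]
[[0.60133694 0.00084884 0.05      ]] [[0.60141327 0.00708939 0.038     ]]
```

View pics/c7.png

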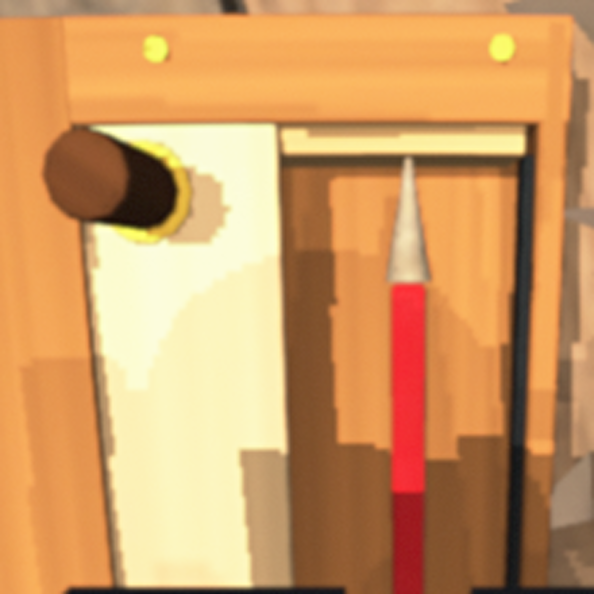

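Emit:
move_arm:
  jaw: [1,1,1,1]
  offset:
    - [-0.003,0.04,-0.001]
    - [0,0.035,0]
    - [0,0.015,0]
    - [0,0,0]
  roll: [0,0,0,0]

```text
t: 8.18
eef_pos: [0.6052, 0.1062, 0.0312]
ee_rot: [-1.57, -0.002, 3.132]
force: [-0.0, -0.2, -0.5]
width: 0.006
```

Emit:
move_arm:
  jaw: [1,1,1]
  offset:
    - [0,0.012,0]
    - [0,0.009,0]
    - [0,0,0]
  roll: [0,0,0]

```text
t: 8.55
eef_pos: [0.6052, 0.1059, 0.0102]
ee_rot: [-1.57, -0.001, 3.131]
force: [-0.8, 0.1, -0.0]
width: 0.0062
```

Emit:
move_arm:
  jaw: [1,1,0.85,0.82,0.82]
  offset:
    - [0,0.001,0]
    - [0,0.001,0]
    - [0,0,0]
    - [0,0,0]
    - [0,0,0]
  roll: [0,0,0,0,0]

```text
t: 9.18
eef_pos: [0.6057, 0.1061, 0.0088]
ee_rot: [-1.571, 0.0, 3.132]
force: [0.3, 0.0, -0.3]
width: 0.0156
```

Lift slowly, clear of the case, then look.

Emit:
move_arm:
  jaw: [0.82,0.82,0.82,0.82]
  offset:
    - [0,-0.015,0]
    - [0,-0.04,0]
    - [0,-0.05,0]
    - [0,-0.01,0]
  roll: [0,0,0,0]

```text
t: 9.68
eef_pos: [0.6079, 0.1069, 0.129]
ee_rot: [-1.573, 0.007, 3.132]
force: [-0.8, -0.2, -0.7]
width: 0.0159
```

```bash
python3 -c "
from h import *
st=arm.get_state();print(st['eef_pos'],st['force'],st['width'])
f=arm.grab_frame('wrist');cv2.imwrite('pics/w8.png',f['pixels'])
f=arm.grab_frame('side');cv2.imwrite('pics/s8.png',cv2.resize(f['pixels'][180:320,280:440],None,fx=4,fy=4))
"
```

```text
[0.60787028 0.1068565  0.12898553] [-0.75944115 -0.1950343  -0.74575702] 0.01585469460088346
```

View pics/w8.png

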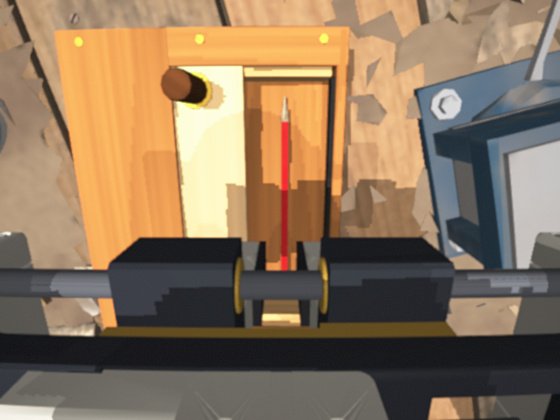

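View pics/s8.png

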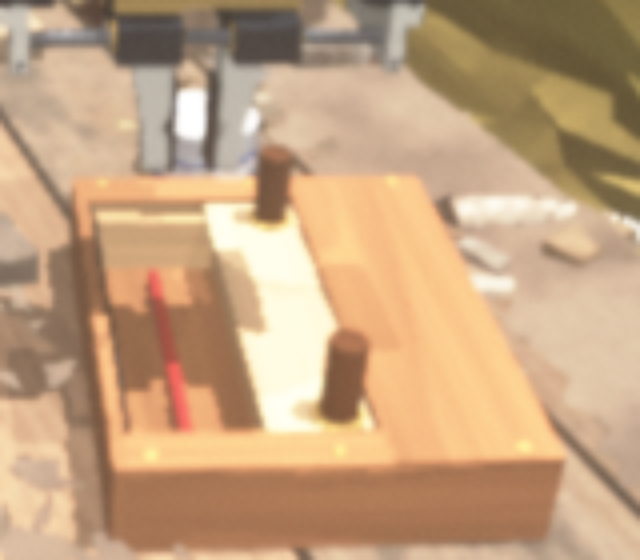

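```bash
python3 -c "
from h import *
st=arm.get_state();print(np.round(st['q'],3))
plan([.708,.193,.11],90,st=st)
"
```

```text
[ 0.491  0.34  -0.259  0.    -0.967 -0.501]
t 9.78 pos [0.6066 0.1065 0.1264] yaw 179.43 n 9 d [ 0.1014  0.0865 -0.0164]
[-0.0112, 0.0018, -0.0097] roll 0.1734
[-0.0093, 0.0018, -0.0115] roll 0.1734
[-0.0072, 0.0018, -0.0129] roll 0.1734
[-0.0049, 0.0018, -0.014] roll 0.1734
[-0.0024, 0.0018, -0.0146] roll 0.1734
[0.0002, 0.0018, -0.0148] roll 0.1734
[0.0027, 0.0018, -0.0146] roll 0.1734
[0.0052, 0.0018, -0.0139] roll 0.1734
[0.0075, 0.0018, -0.0128] roll 0.1734
```

Emit:
move_arm:
  jaw: [1,1,1,1,1]
  offset:
    - [-0.011,0.002,-0.01]
    - [-0.009,0.002,-0.0115]
    - [-0.007,0.002,-0.013]
    - [-0.005,0.002,-0.014]
    - [-0.0025,0.002,-0.0145]
  roll: [0.173,0.173,0.173,0.173,0.173]

```text
t: 10.4
eef_pos: [0.6609, 0.1544, 0.1121]
ee_rot: [-1.568, -0.001, 2.261]
force: [0.1, -0.1, -0.2]
width: 0.0007
```

Emit:
move_arm:
  jaw: [1,1,1,1,1]
  offset:
    - [0,0.002,-0.015]
    - [0.0025,0.002,-0.0145]
    - [0.005,0.002,-0.014]
    - [0.0075,0.002,-0.013]
    - [0,0,0]
  roll: [0.173,0.173,0.173,0.173,0]

```text
t: 11.02
eef_pos: [0.7067, 0.1927, 0.1035]
ee_rot: [-1.568, 0.001, 1.575]
force: [-1.5, 0.6, -0.0]
width: 0.0006
```

```bash
python3 -c "
from h import *
st=arm.get_state();print(st['eef_pos'],st['force'],st['width'])
f=arm.grab_frame('wrist');cv2.imwrite('pics/w9.png',f['pixels'])
plan([.708,.193,.055],89.4,st=st)
for n in ['post_left','post_right','track','seal']: print(n,[(np.round(a['position'],4),a['p']) for a in arm.landmark_of(f,n)[:1]])
"
```

```text
[0.70667224 0.1927041  0.10353831] [-1.54313102  0.58059479 -0.03746586] 0.0006442508950547328
t 11.03 pos [0.7067 0.1927 0.1035] yaw 90.24 n 1 d [ 0.0013  0.0003 -0.0485]
[0.0003, 0.0485, -0.0013] roll 0.0146
post_left [(array([0.6718, 0.1918, 0.0931]), 0.68)]
post_right []
track [(array([0.6368, 0.1033, 0.0439]), 0.82)]
seal [(array([0.5698, 0.1054, 0.0365]), 0.72)]
```

View pics/w9.png

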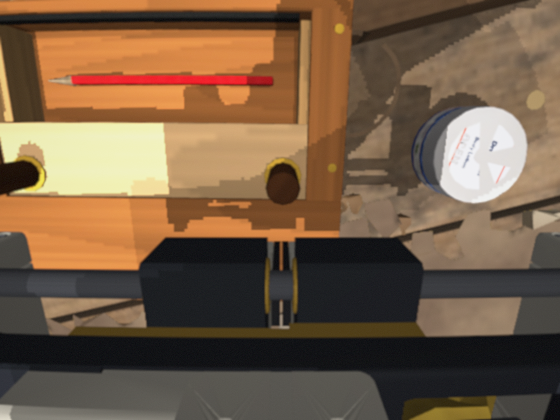

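Emit:
move_arm:
  jaw: [1,1,1]
  offset:
    - [0,0.03,0]
    - [0,0.018,0]
    - [0,0,0]
  roll: [0.015,0,0]

```text
t: 11.65
eef_pos: [0.706, 0.1919, 0.056]
ee_rot: [-1.568, 0.002, 1.56]
force: [0.0, 0.3, 0.3]
width: 0.0007
```

Emit:
move_arm:
  jaw: [1,1,1,1]
  offset:
    - [0,0,0.006]
    - [0,0,0.003]
    - [0,0,0.002]
    - [0,0,0]
  roll: [0,0,0,0]

```text
t: 12.15
eef_pos: [0.6962, 0.1929, 0.0583]
ee_rot: [-1.571, -0.0, 1.56]
force: [0.0, -0.2, 0.1]
width: 0.0005
```

Emit:
move_arm:
  jaw: [1,1,1]
  offset:
    - [0,0,0.002]
    - [0,0,0.002]
    - [0,0,0]
  roll: [0,0,0]

```text
t: 12.52
eef_pos: [0.6922, 0.1928, 0.0578]
ee_rot: [-1.571, -0.0, 1.56]
force: [0.8, -0.0, 0.0]
width: 0.0004
```

Emit:
move_arm:
  jaw: [1,1,1]
  offset:
    - [0,0,0.0015]
    - [0,0,0.0015]
    - [0,0,0]
  roll: [0,0,0]

```text
t: 12.9
eef_pos: [0.6891, 0.1928, 0.0578]
ee_rot: [-1.571, -0.0, 1.56]
force: [0.9, -0.2, 0.6]
width: 0.0004
```

Emit:
move_arm:
  jaw: [1,1,1]
  offset:
    - [0,0,0.0015]
    - [0,0,0.0015]
    - [0,0,0]
  roll: [0,0,0]

```text
t: 13.28
eef_pos: [0.686, 0.193, 0.0578]
ee_rot: [-1.571, -0.0, 1.56]
force: [0.3, 1.1, 0.9]
width: 0.0005
```

```bash
python3 -c "
from h import *
for n in ['wrist','top']:
    f=arm.grab_frame(n);cv2.imwrite(f'pics/{n}10.png',f['pixels'])
a=cv2.resize(f['pixels'][80:200,270:410],None,fx=5,fy=5,interpolation=cv2.INTER_CUBIC);cv2.imwrite('pics/t10.png',a)
"
```

```text
(no output)
```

View pics/wrist10.png

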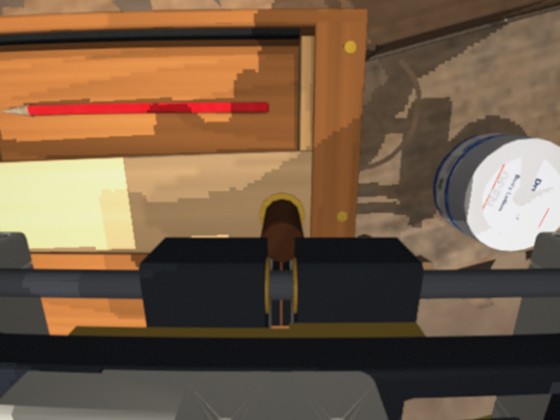

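View pics/t10.png

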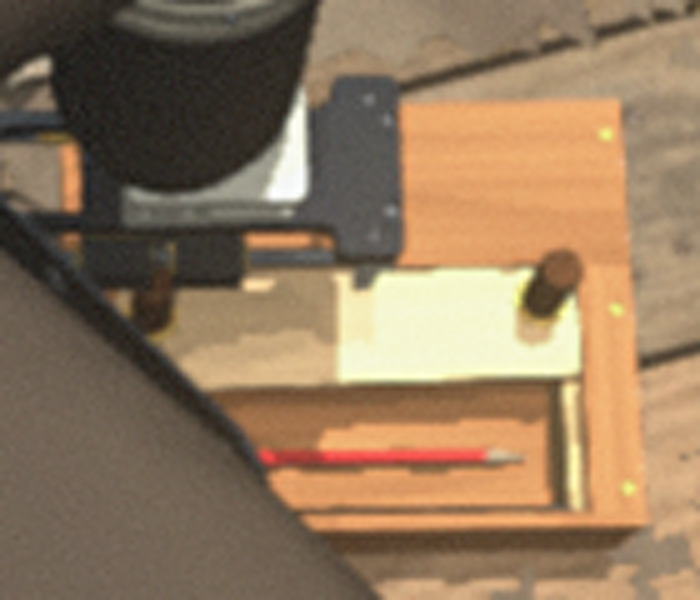

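Emit:
move_arm:
  jaw: [1,1,1]
  offset:
    - [0,0,0.0015]
    - [0,0,0.001]
    - [0,0,0]
  roll: [0,0,0]

```text
t: 13.75
eef_pos: [0.6836, 0.1931, 0.0578]
ee_rot: [-1.571, -0.0, 1.56]
force: [1.6, 2.3, -1.1]
width: 0.0002
```

Emit:
move_arm:
  jaw: [1,1]
  offset:
    - [0,0,0.0015]
    - [0,0,0.001]
  roll: [0,0]

```text
t: 14.0
eef_pos: [0.6813, 0.1932, 0.0579]
ee_rot: [-1.571, -0.0, 1.56]
force: [2.2, 3.7, -0.0]
width: 0.0003
```

```bash
python3 -c "
from h import *
f=arm.grab_frame('wrist');cv2.imwrite('pics/w11.png',f['pixels'])
f=arm.grab_frame('side');cv2.imwrite('pics/s11.png',cv2.resize(f['pixels'][150:330,260:460],None,fx=3.5,fy=3.3))
for i in range(2):
    st=arm.get_state();print(st['force'].round(2) if hasattr(st['force'],'round') else st['force'],np.round(st['moment'],2),np.round(st['eef_pos'],4)); arm.grab_frame('top')
"
```

```text
[ 2.19  3.51 -0.62] [ 1.24 -0.94  0.  ] [0.6812 0.1932 0.0579]
[ 2.57  3.38 -0.32] [ 1.31 -0.91 -0.08] [0.6813 0.1931 0.0579]
```

View pics/w11.png

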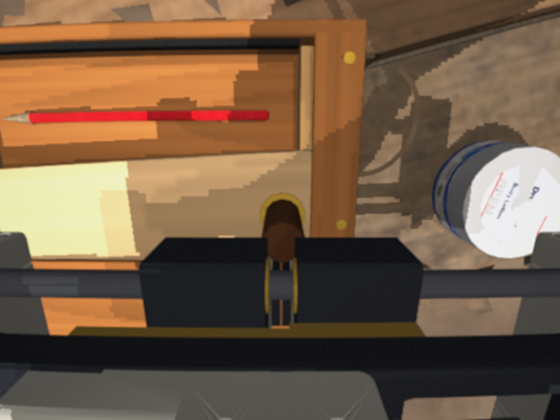

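View pics/s11.png

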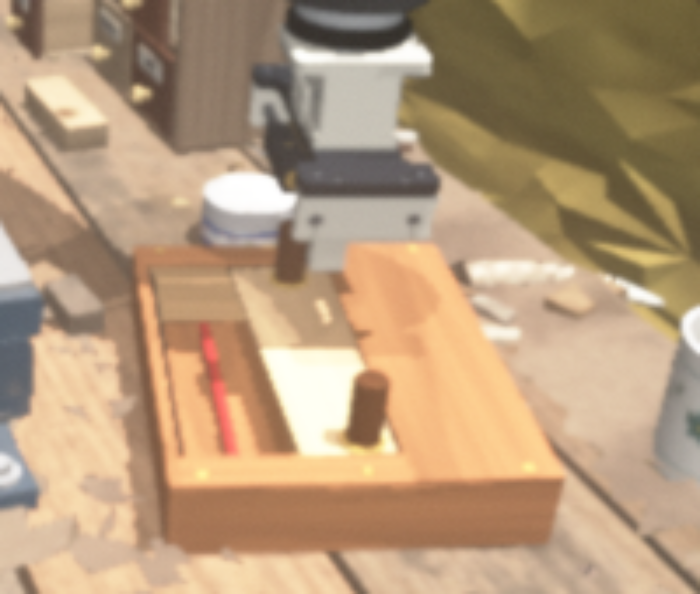

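```bash
cat > edge.py <<'E'
from h import *
import sys
# leading edge of cover from wrist image: brightness step along columns, cover pale
def edge(f,st,cols,r0,r1,show=False):
    g=cv2.GaussianBlur(f['pixels'],(3,3),0).astype(int)
    out=[]
    for c in cols:
        col=g[r0:r1,c]; y=col[:,1]+col[:,0]
        d=np.diff(y); 
        out.append((c,r0+int(np.argmax(d))+.5))
    return out
E
python3 - <<'E'
from h import *
st=arm.get_state(); f=arm.grab_frame('wrist')
u=[(20,167),(120,162.5),(310,150)]
print(unproj(f,u,.044,st).round(4)); print(unproj(f,[(20,49),(290,46)],.046,st).round(4))
f=arm.grab_frame('top');cv2.imwrite('pics/t11.png',cv2.resize(f['pixels'][80:200,270:410],None,fx=5,fy=5,interpolation=cv2.INTER_CUBIC))
cv2.imwrite('pics/cw11.png',cv2.resize(cv2.imread('pics/w11.png')[20:240,0:350],None,fx=2.2,fy=2.2,interpolation=cv2.INTER_CUBIC))
E
```

```text
[[0.6316 0.0487 0.044 ]
 [0.6302 0.1065 0.044 ]
 [0.6249 0.2098 0.044 ]]
[[0.5716 0.0631 0.046 ]
 [0.574  0.1993 0.046 ]]
```

View pics/t11.png

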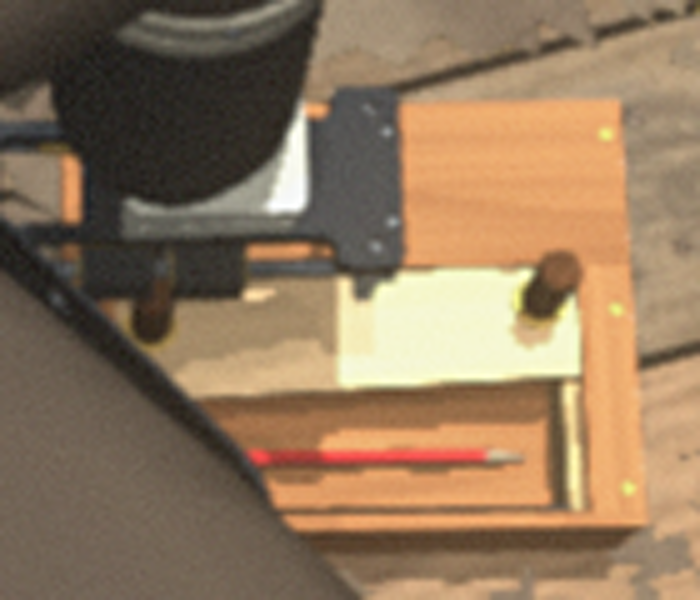

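View pics/cw11.png

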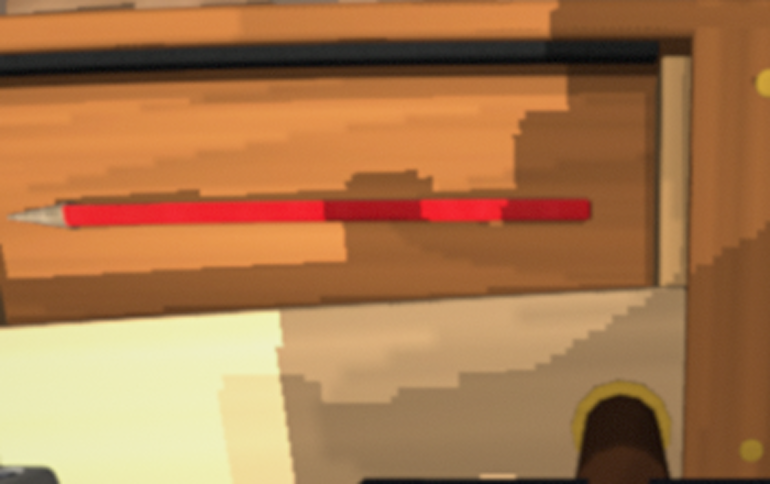

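Emit:
move_arm:
  jaw: [1,1,1,1,1]
  offset:
    - [0,0,-0.016]
    - [-0.06,0,0]
    - [-0.06,0,0]
    - [-0.0585,0,0]
    - [0,0,0]
  roll: [0,0,0,0,0]

```text
t: 14.92
eef_pos: [0.6933, 0.0091, 0.0573]
ee_rot: [-1.567, 0.001, 1.554]
force: [0.1, 0.3, -0.4]
width: 0.0006
```

Emit:
move_arm:
  jaw: [1,1,1,1]
  offset:
    - [0.004,0,0.003]
    - [0,0,0.003]
    - [0,0,0.003]
    - [0,0,0.003]
  roll: [0,0,0,0]

```text
t: 15.42
eef_pos: [0.6831, 0.0193, 0.0578]
ee_rot: [-1.571, -0.0, 1.561]
force: [1.0, 0.3, -0.3]
width: 0.0004
```

Emit:
move_arm:
  jaw: [1,1,1,1]
  offset:
    - [0,0,0.003]
    - [0,0,0.003]
    - [0,0,0.002]
    - [0,0,0.002]
  roll: [0,0,0,0]

```text
t: 15.92
eef_pos: [0.6731, 0.0182, 0.0578]
ee_rot: [-1.571, 0.0, 1.56]
force: [1.6, -1.0, -1.6]
width: 0.0004
```

Emit:
move_arm:
  jaw: [1,1]
  offset:
    - [0,0,0.002]
    - [0,0,0.002]
  roll: [0,0]

```text
t: 16.18
eef_pos: [0.6693, 0.0184, 0.0579]
ee_rot: [-1.571, 0.0, 1.56]
force: [2.1, -2.2, -0.8]
width: 0.0003
```

```bash
python3 - <<'E'
from h import *
st=arm.get_state(); f=arm.grab_frame('wrist');cv2.imwrite('pics/w12.png',f['pixels'])
f=arm.grab_frame('top');cv2.imwrite('pics/t12.png',cv2.resize(f['pixels'][80:200,270:410],None,fx=5,fy=5,interpolation=cv2.INTER_CUBIC))
E
```

```text
(no output)
```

View pics/w12.png

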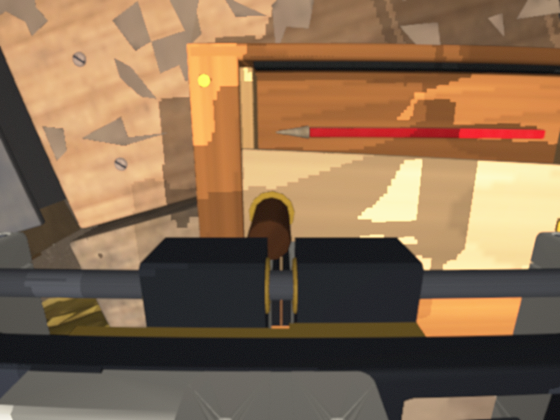

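View pics/t12.png

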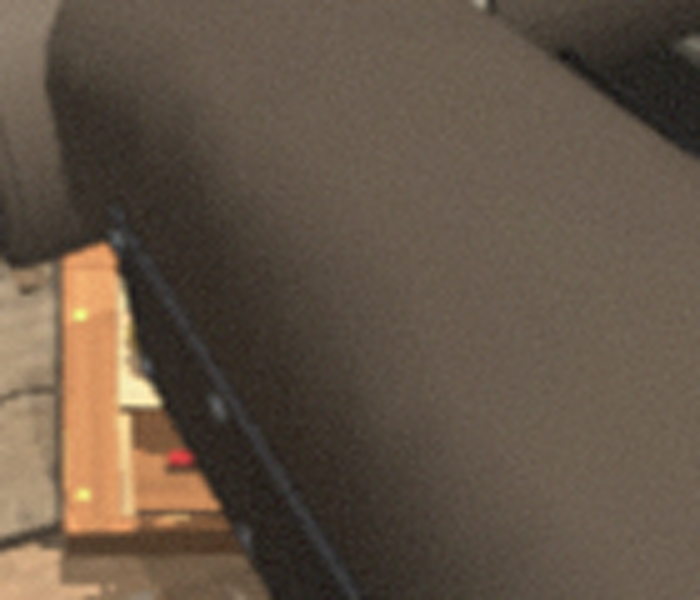

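```bash
python3 - <<'E'
from h import *
st=arm.get_state(); f=arm.grab_frame('wrist')
im=f['pixels'];cv2.imwrite('pics/cw12.png',cv2.resize(im[60:230,200:560],None,fx=2.2,fy=2.2,interpolation=cv2.INTER_CUBIC))
print(unproj(f,[(250,150),(400,155.5),(550,161)],.044,st).round(4)); print(unproj(f,[(260,67.5),(550,72.5)],.046,st).round(4),st['force'])
E
```

```text
[[0.6124 0.0031 0.044 ]
 [0.616  0.0838 0.044 ]
 [0.6193 0.1688 0.044 ]]
[[0.5716 0.0097 0.046 ]
 [0.5735 0.1581 0.046 ]] [ 1.31106143 -0.07571456  0.15196576]
```

View pics/cw12.png

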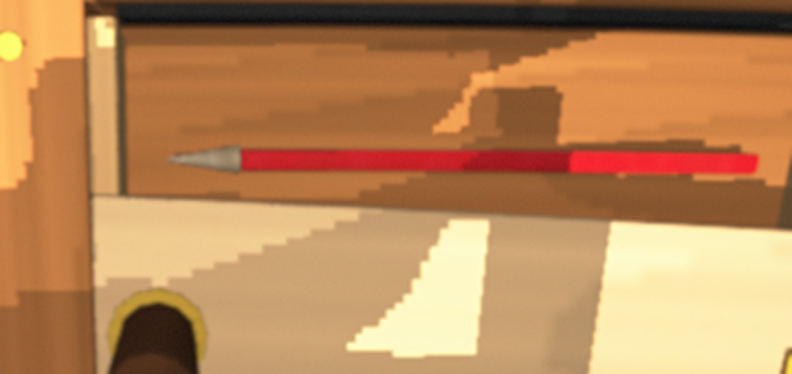

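Emit:
move_arm:
  jaw: [1,1]
  offset:
    - [0,0,0.0015]
    - [0,0,0.0015]
  roll: [0,0]

```text
t: 16.58
eef_pos: [0.6672, 0.0184, 0.0581]
ee_rot: [-1.573, 0.0, 1.56]
force: [5.6, -3.5, -1.9]
width: 0.0006
```

Emit:
move_arm:
  jaw: [1,1,1,1,1]
  offset:
    - [0,0,-0.016]
    - [0.058,0,0]
    - [0.058,0,0]
    - [0.0585,0,0]
    - [0,0,0]
  roll: [0,0,0,0,0]

```text
t: 17.2
eef_pos: [0.6832, 0.1973, 0.0572]
ee_rot: [-1.57, -0.0, 1.564]
force: [-0.4, -0.2, -0.1]
width: 0.0003
```

Emit:
move_arm:
  jaw: [1,1,1,1]
  offset:
    - [0,0,0.004]
    - [0,0,0.004]
    - [0,0,0.003]
    - [0,0,0.003]
  roll: [0,0,0,0]

```text
t: 17.7
eef_pos: [0.6701, 0.1923, 0.0579]
ee_rot: [-1.571, -0.0, 1.559]
force: [1.0, 1.9, -0.1]
width: 0.0004
```

Emit:
move_arm:
  jaw: [1,1,1]
  offset:
    - [0,0,0.002]
    - [0,0,0.002]
    - [0,0,0.002]
  roll: [0,0,0]

```text
t: 18.08
eef_pos: [0.6642, 0.1931, 0.0579]
ee_rot: [-1.571, -0.0, 1.56]
force: [1.2, 1.0, -0.7]
width: 0.0007
```

Emit:
move_arm:
  jaw: [1,1]
  offset:
    - [0,0,0.002]
    - [0,0,0.0015]
  roll: [0,0]

```text
t: 18.32
eef_pos: [0.6608, 0.1935, 0.0579]
ee_rot: [-1.571, -0.0, 1.56]
force: [1.6, 1.7, -0.3]
width: 0.0007
```

Emit:
move_arm:
  jaw: [1,1]
  offset:
    - [0,0,0.0015]
    - [0,0,0.001]
  roll: [0,0]

```text
t: 18.58
eef_pos: [0.6583, 0.1936, 0.0579]
ee_rot: [-1.571, -0.0, 1.56]
force: [1.5, 3.5, -0.3]
width: 0.0006
```

Emit:
move_arm:
  jaw: [1,1,1,1,1]
  offset:
    - [0,0,-0.016]
    - [-0.06,0,0]
    - [-0.06,0,0]
    - [-0.0585,0,0]
    - [0,0,0]
  roll: [0,0,0,0,0]

```text
t: 19.2
eef_pos: [0.6705, 0.0099, 0.0573]
ee_rot: [-1.568, 0.001, 1.555]
force: [0.3, -0.9, 0.6]
width: 0.0006
```

Emit:
move_arm:
  jaw: [1,1,1,1]
  offset:
    - [0,0,0.004]
    - [0,0,0.004]
    - [0,0,0.004]
    - [0,0,0.003]
  roll: [0,0,0,0]

```text
t: 19.7
eef_pos: [0.6569, 0.0154, 0.0578]
ee_rot: [-1.571, 0.0, 1.561]
force: [1.3, 0.1, -1.8]
width: 0.0002
```

Emit:
move_arm:
  jaw: [1,1,1,1]
  offset:
    - [0,0,0.003]
    - [0,0,0.002]
    - [0,0,0.002]
    - [0,0,0.0015]
  roll: [0,0,0,0]

```text
t: 20.2
eef_pos: [0.6487, 0.0145, 0.0578]
ee_rot: [-1.571, 0.0, 1.56]
force: [1.8, -2.8, -0.2]
width: 0.0007
```

Emit:
move_arm:
  jaw: [1,1,1,1,1]
  offset:
    - [0,0,-0.016]
    - [0.059,0,0]
    - [0.06,0,0]
    - [0.0595,0,0]
    - [0,0,0]
  roll: [0,0,0,0,0]

```text
t: 20.82
eef_pos: [0.6663, 0.1976, 0.0575]
ee_rot: [-1.571, -0.001, 1.564]
force: [0.1, -1.4, 0.1]
width: 0.0003
```

Emit:
move_arm:
  jaw: [1,1,1,1]
  offset:
    - [0,0,0.004]
    - [0,0,0.004]
    - [0,0,0.004]
    - [0,0,0.002]
  roll: [0,0,0,0]

```text
t: 21.32
eef_pos: [0.6527, 0.1925, 0.0581]
ee_rot: [-1.571, -0.0, 1.559]
force: [1.0, -0.2, 0.2]
width: 0.0001
```

Emit:
move_arm:
  jaw: [1,1,1,1]
  offset:
    - [0,0,0.002]
    - [0,0,0.002]
    - [0,0,0.002]
    - [0,0,0.0015]
  roll: [0,0,0,0]

```text
t: 21.82
eef_pos: [0.6453, 0.1934, 0.058]
ee_rot: [-1.571, -0.0, 1.56]
force: [2.0, -0.6, 0.5]
width: 0.0005
```

Emit:
move_arm:
  jaw: [1,1]
  offset:
    - [0,0,0.0015]
    - [0,0,0.0015]
  roll: [0,0]

```text
t: 22.08
eef_pos: [0.6424, 0.1937, 0.058]
ee_rot: [-1.571, -0.001, 1.56]
force: [2.8, 1.3, 1.1]
width: 0.0002
```

```bash
python3 - <<'E'
from h import *
st=arm.get_state(); f=arm.grab_frame('wrist');cv2.imwrite('pics/w13.png',f['pixels'])
print(st['force'],st['moment'])
E
```

```text
[2.75527857 1.306024   1.06671203] [ 0.47479648 -0.99569798 -0.02129795]
```

View pics/w13.png

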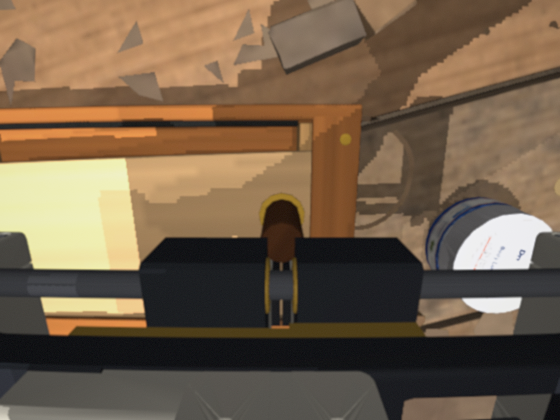

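Emit:
move_arm:
  jaw: [1,1,1,1,1]
  offset:
    - [0,0,-0.014]
    - [-0.06,0,0]
    - [-0.06,0,0]
    - [-0.0585,0,0]
    - [0,0,0]
  roll: [0,0,0,0,0]

```text
t: 22.75
eef_pos: [0.6535, 0.0103, 0.0571]
ee_rot: [-1.568, 0.001, 1.555]
force: [-0.6, 0.9, -0.4]
width: 0.0006
```

Emit:
move_arm:
  jaw: [1,1,1,1]
  offset:
    - [0,0,0.004]
    - [0,0,0.003]
    - [0,0,0.003]
    - [0,0,0.002]
  roll: [0,0,0,0]

```text
t: 23.25
eef_pos: [0.6421, 0.0157, 0.0578]
ee_rot: [-1.571, -0.0, 1.561]
force: [0.7, 0.3, -1.1]
width: 0.0008
```

Emit:
move_arm:
  jaw: [1,1,1]
  offset:
    - [0,0,0.002]
    - [0,0,0.002]
    - [0,0,0.0015]
  roll: [0,0,0]

```text
t: 23.62
eef_pos: [0.6366, 0.0149, 0.0578]
ee_rot: [-1.571, 0.0, 1.56]
force: [2.3, -0.8, -1.0]
width: 0.0005
```

Emit:
move_arm:
  jaw: [1,1]
  offset:
    - [0,0,0.0012]
    - [0,0,0.001]
  roll: [0,0]

```text
t: 23.88
eef_pos: [0.6344, 0.0146, 0.0578]
ee_rot: [-1.571, 0.0, 1.56]
force: [1.3, -2.0, 0.2]
width: 0.0005
```

Emit:
move_arm:
  jaw: [1,1,1,1,1]
  offset:
    - [0,0,-0.014]
    - [0.059,0,0]
    - [0.06,0,0]
    - [0.0595,0,0]
    - [0,0,0]
  roll: [0,0,0,0,0]

```text
t: 24.5
eef_pos: [0.6511, 0.1978, 0.0574]
ee_rot: [-1.571, -0.0, 1.564]
force: [0.2, -1.4, -0.7]
width: 0.0005
```

Emit:
move_arm:
  jaw: [1,1,1,1]
  offset:
    - [0,0,0.004]
    - [0,0,0.003]
    - [0,0,0.003]
    - [0,0,0.002]
  roll: [0,0,0,0]

```text
t: 25.0
eef_pos: [0.6387, 0.1926, 0.0581]
ee_rot: [-1.571, -0.0, 1.559]
force: [1.6, -0.9, -0.9]
width: 0.0004
```

Emit:
move_arm:
  jaw: [1,1,1]
  offset:
    - [0,0,0.0015]
    - [0,0,0.0015]
    - [0,0,0.001]
  roll: [0,0,0]

```text
t: 25.38
eef_pos: [0.6346, 0.1935, 0.058]
ee_rot: [-1.571, -0.0, 1.56]
force: [1.9, -0.5, 1.9]
width: 0.0004
```

Emit:
move_arm:
  jaw: [1,1]
  offset:
    - [0,0,0.0012]
    - [0,0,0.001]
  roll: [0,0]

```text
t: 25.62
eef_pos: [0.6324, 0.1936, 0.0579]
ee_rot: [-1.571, -0.0, 1.56]
force: [2.6, 0.2, 1.1]
width: 0.0005
```

```bash
python3 - <<'E'
from h import *
st=arm.get_state(); f=arm.grab_frame('wrist');cv2.imwrite('pics/w14.png',f['pixels'])
cv2.imwrite('pics/c14.png',cv2.resize(f['pixels'][100:240,0:370],None,fx=2.1,fy=2.1,interpolation=cv2.INTER_CUBIC))
print(st['force'],st['moment'])
E
```

```text
[2.56148494 0.16431289 1.09974734] [-0.03839929 -0.924002    0.05308307]
```

View pics/c14.png

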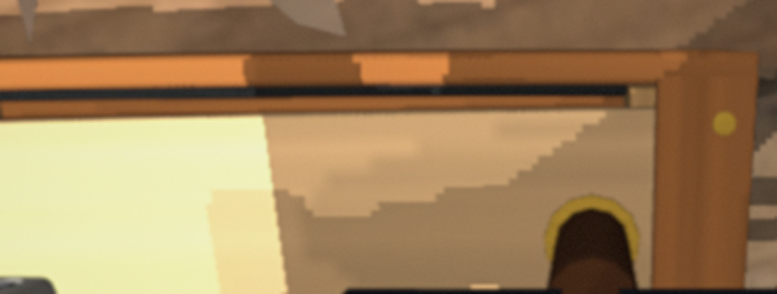

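Emit:
move_arm:
  jaw: [1,1,1,1,1]
  offset:
    - [0,0,-0.011]
    - [-0.06,0,0]
    - [-0.06,0,0]
    - [-0.0585,0,0]
    - [0,0,0]
  roll: [0,0,0,0,0]

```text
t: 26.3
eef_pos: [0.6407, 0.0108, 0.0573]
ee_rot: [-1.569, 0.0, 1.555]
force: [0.1, 0.2, -0.9]
width: 0.0008
```

Emit:
move_arm:
  jaw: [1,1,1,1]
  offset:
    - [0,0,0.003]
    - [0,0,0.003]
    - [0,0,0.002]
    - [0,0,0.0015]
  roll: [0,0,0,0]

```text
t: 26.8
eef_pos: [0.632, 0.0159, 0.0579]
ee_rot: [-1.571, -0.0, 1.561]
force: [1.8, 1.0, -0.5]
width: 0.0005
```

Emit:
move_arm:
  jaw: [1,1]
  offset:
    - [0,0,0.0012]
    - [0,0,0.0012]
  roll: [0,0]

```text
t: 27.05
eef_pos: [0.6296, 0.0152, 0.0579]
ee_rot: [-1.571, -0.0, 1.56]
force: [1.1, 1.0, -0.5]
width: 0.0004
```

Emit:
move_arm:
  jaw: [1,1]
  offset:
    - [0,0,0.001]
    - [0,0,0.001]
  roll: [0,0]

```text
t: 27.3
eef_pos: [0.6277, 0.015, 0.0579]
ee_rot: [-1.572, -0.0, 1.56]
force: [3.7, -0.0, -0.7]
width: 0.0003
```

```bash
python3 - <<'E'
from h import *
st=arm.get_state(); f=arm.grab_frame('wrist');cv2.imwrite('pics/w15.png',f['pixels'])
cv2.imwrite('pics/c15.png',cv2.resize(f['pixels'][100:240,190:560],None,fx=2.1,fy=2.1,interpolation=cv2.INTER_CUBIC))
print(st['force'],st['moment'])
E
```

```text
[ 3.71696551 -0.03640926 -0.71319826] [ 0.11095082 -1.51756867  0.06598246]
```

View pics/c15.png

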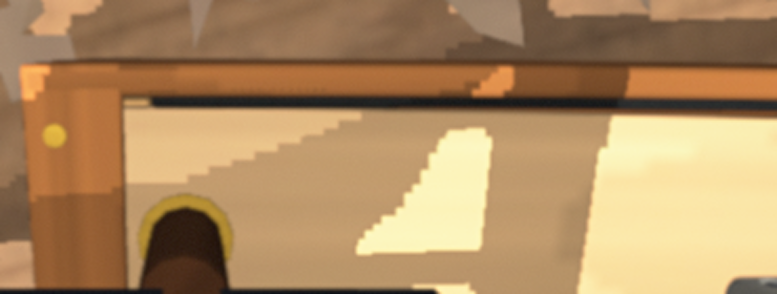

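Emit:
move_arm:
  jaw: [1,1,1,1,1]
  offset:
    - [0,0,-0.01]
    - [0.059,0,0]
    - [0.06,0,0]
    - [0.0595,0,0]
    - [0,0,0]
  roll: [0,0,0,0,0]

```text
t: 27.98
eef_pos: [0.6395, 0.1973, 0.0573]
ee_rot: [-1.571, 0.0, 1.564]
force: [0.5, -0.9, 0.1]
width: 0.0004
```

Emit:
move_arm:
  jaw: [1,1,1,1]
  offset:
    - [0,0,0.003]
    - [0,0,0.0025]
    - [0,0,0.0015]
    - [0,0,0.0015]
  roll: [0,0,0,0]

```text
t: 28.48
eef_pos: [0.6312, 0.1927, 0.058]
ee_rot: [-1.571, -0.0, 1.559]
force: [1.7, 0.3, -0.7]
width: 0.0001
```

Emit:
move_arm:
  jaw: [1,1]
  offset:
    - [0,0,0.001]
    - [0,0,0.001]
  roll: [0,0]

```text
t: 28.72
eef_pos: [0.6292, 0.1934, 0.058]
ee_rot: [-1.571, -0.0, 1.559]
force: [2.0, 0.2, 0.3]
width: 0.0005
```

Emit:
move_arm:
  jaw: [1,1]
  offset:
    - [0,0,0.0007]
    - [0,0,0.0007]
  roll: [0,0]

```text
t: 28.98
eef_pos: [0.6286, 0.1936, 0.0582]
ee_rot: [-1.573, -0.0, 1.56]
force: [7.0, -2.7, -0.1]
width: 0.0008
```

```bash
python3 - <<'E'
from h import *
st=arm.get_state(); f=arm.grab_frame('wrist');cv2.imwrite('pics/w16.png',f['pixels'])
cv2.imwrite('pics/c16.png',cv2.resize(f['pixels'][100:240,0:370],None,fx=2.1,fy=2.1,interpolation=cv2.INTER_CUBIC))
print(st['force'],st['moment'])
E
```

```text
[ 6.95240881 -2.68172795 -0.06872344] [-0.7868467  -2.57388629 -0.03002509]
```

View pics/c16.png

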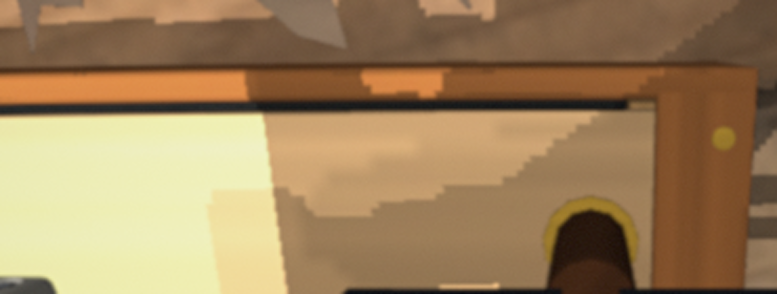

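Emit:
move_arm:
  jaw: [1,1,1,1,1]
  offset:
    - [0,0,-0.01]
    - [-0.06,0,0]
    - [-0.06,0,0]
    - [-0.0585,0,0]
    - [0,0,0]
  roll: [0,0,0,0,0]

```text
t: 29.65
eef_pos: [0.6346, 0.0111, 0.0573]
ee_rot: [-1.569, 0.0, 1.555]
force: [0.3, 1.8, 0.1]
width: 0.0001
```

Emit:
move_arm:
  jaw: [1,1,1,1]
  offset:
    - [0,0,0.003]
    - [0,0,0.003]
    - [0,0,0.002]
    - [0,0,0]
  roll: [0,0,0,0]

```text
t: 30.15
eef_pos: [0.628, 0.016, 0.058]
ee_rot: [-1.572, -0.0, 1.561]
force: [1.7, 0.4, -0.8]
width: 0.0002
```

Emit:
move_arm:
  jaw: [1,1]
  offset:
    - [0,0,0.0006]
    - [0,0,0.0006]
  roll: [0,0]

```text
t: 30.4
eef_pos: [0.6276, 0.0158, 0.0582]
ee_rot: [-1.573, -0.001, 1.56]
force: [5.5, 1.8, -0.8]
width: 0.0003
```

```bash
python3 - <<'E'
from h import *
st=arm.get_state(); f=arm.grab_frame('wrist');cv2.imwrite('pics/w17.png',f['pixels'])
im=cv2.resize(f['pixels'][120:165,230:430],None,fx=4,fy=8,interpolation=cv2.INTER_CUBIC)
cv2.imwrite('pics/c17.png',im)
g16=cv2.imread('pics/w16.png')
cv2.imwrite('pics/c16b.png',cv2.resize(g16[120:165,130:330],None,fx=4,fy=8,interpolation=cv2.INTER_CUBIC))
E
```

```text
(no output)
```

View pics/c17.png

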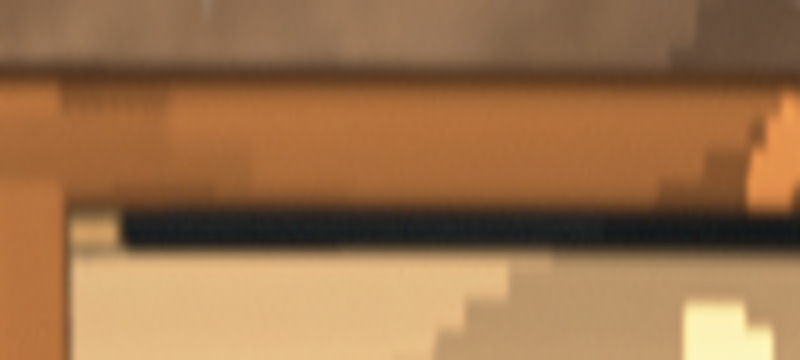

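View pics/c16b.png

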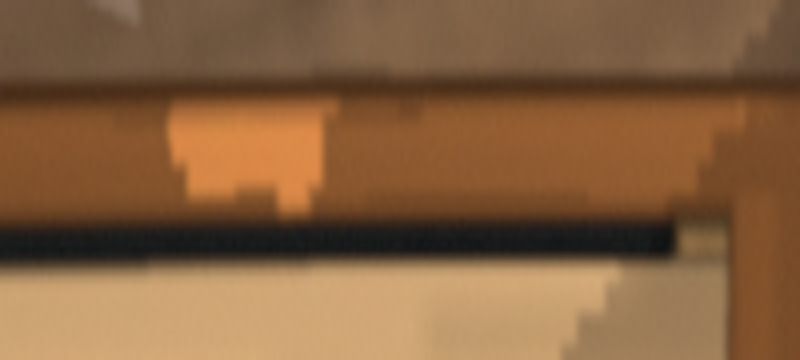

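Emit:
move_arm:
  jaw: [1,1]
  offset:
    - [0,0,0.0008]
    - [0,0,0]
  roll: [0,0]

```text
t: 30.7
eef_pos: [0.6274, 0.0158, 0.0586]
ee_rot: [-1.575, -0.001, 1.56]
force: [5.8, 1.3, -1.0]
width: 0.0003
```

Emit:
move_arm:
  jaw: [1,1]
  offset:
    - [0,0,0.0012]
    - [0,0,0]
  roll: [0,0]

```text
t: 30.95
eef_pos: [0.6272, 0.0159, 0.0587]
ee_rot: [-1.576, -0.001, 1.561]
force: [9.8, 1.1, -3.7]
width: 0.0001
```

Emit:
move_arm:
  jaw: [1,1]
  offset:
    - [0,0,0.0008]
    - [0,0,0]
  roll: [0,0]

```text
t: 31.2
eef_pos: [0.6272, 0.0159, 0.0588]
ee_rot: [-1.578, -0.001, 1.561]
force: [10.9, 0.7, -4.7]
width: 0.0005
```

Emit:
move_arm:
  jaw: [1,1]
  offset:
    - [0,0,0.0008]
    - [0,0,0]
  roll: [0,0]

```text
t: 31.45
eef_pos: [0.6271, 0.0159, 0.0589]
ee_rot: [-1.579, -0.001, 1.561]
force: [13.5, -0.2, -6.2]
width: 0.0003
```

Emit:
move_arm:
  jaw: [1,1]
  offset:
    - [0,0,0]
    - [0,0,0]
  roll: [0,0]

```text
t: 31.7
eef_pos: [0.6271, 0.0159, 0.0589]
ee_rot: [-1.579, -0.001, 1.561]
force: [13.5, -1.1, -7.0]
width: 0.0008
```

```bash
python3 - <<'E'
from h import *
st=arm.get_state(); f=arm.grab_frame('wrist');cv2.imwrite('pics/w18.png',f['pixels'])
print(np.round(st['force'],1), np.round(arm.get_state()['force'],1))
cv2.imwrite('pics/c18.png',cv2.resize(f['pixels'][110:165,230:560],None,fx=2.4,fy=8,interpolation=cv2.INTER_CUBIC))
E
```

```text
[13.5 -1.1 -7. ] [13.1 -0.  -5.9]
```

View pics/c18.png

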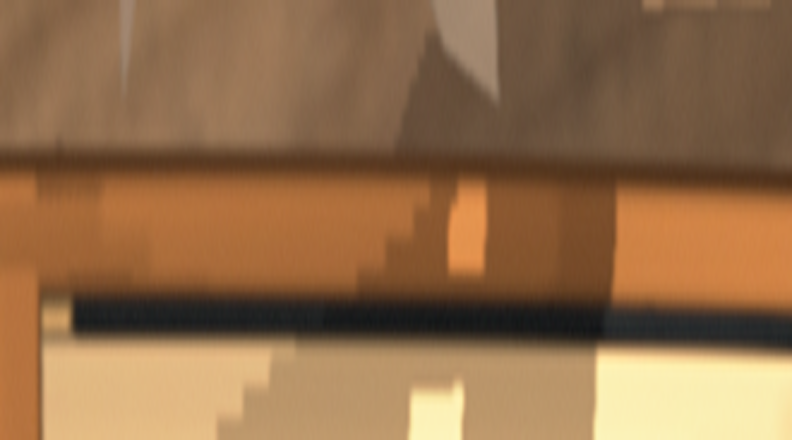

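Emit:
move_arm:
  jaw: [1,1,1,1,1]
  offset:
    - [0,0,-0.005]
    - [0,0,-0.02]
    - [0,-0.04,-0.005]
    - [0.045,-0.02,0]
    - [0.045,0,0]
  roll: [0,0,0,0,0]

```text
t: 32.38
eef_pos: [0.6539, 0.1051, 0.1197]
ee_rot: [-1.572, -0.001, 1.558]
force: [0.1, -0.4, 0.2]
width: 0.0008
```

Emit:
move_arm:
  jaw: [1,1]
  offset:
    - [0,-0.02,0]
    - [0,0,0]
  roll: [0,0]

```text
t: 32.62
eef_pos: [0.6536, 0.1052, 0.1389]
ee_rot: [-1.572, -0.0, 1.561]
force: [0.0, 0.0, 0.7]
width: 0.0004
```

```bash
python3 - <<'E'
from h import *
st=arm.get_state(); f=arm.grab_frame('wrist');cv2.imwrite('pics/w19.png',f['pixels'])
print(st['t'],np.round(st['force'],1),np.round(st['eef_pos'],4))
f=arm.grab_frame('side');cv2.imwrite('pics/s19.png',cv2.resize(f['pixels'][140:340,240:460],None,fx=3.4,fy=3))
E
```

```text
32.625 [0.  0.  0.7] [0.6536 0.1052 0.1389]
```

View pics/w19.png

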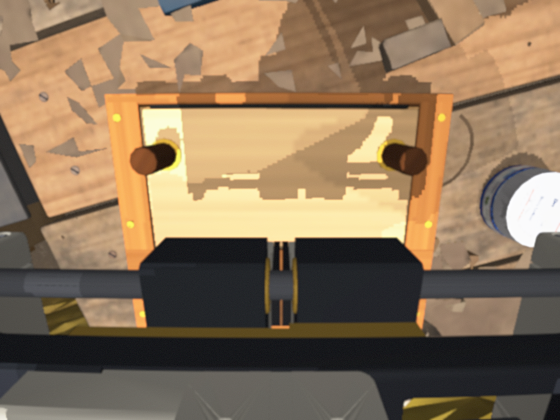

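View pics/s19.png

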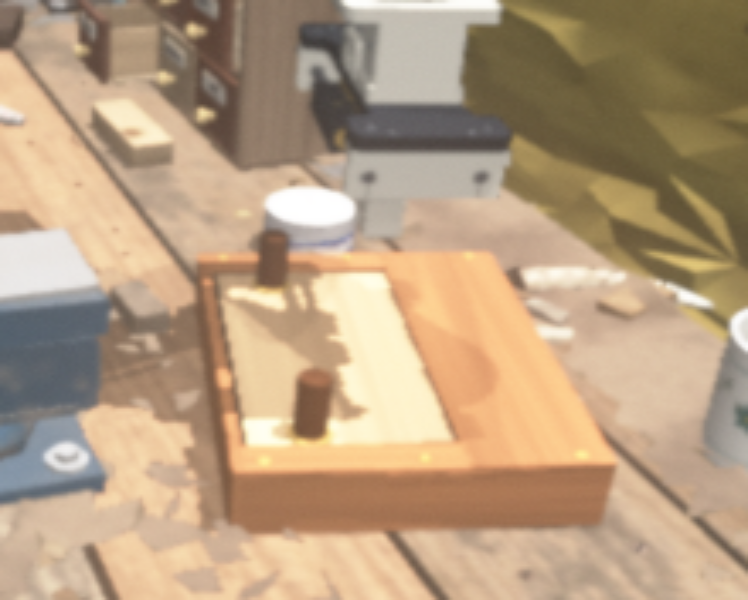

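```bash
python3 - <<'E'
from h import *
im=cv2.imread('pics/w19.png')
a=cv2.resize(im[85:130,130:280],None,fx=5,fy=6,interpolation=cv2.INTER_CUBIC);b=cv2.resize(im[85:130,280:430],None,fx=5,fy=6,interpolation=cv2.INTER_CUBIC)
cv2.imwrite('pics/c19.png',np.vstack([a,b]))
g=cv2.cvtColor(im,cv2.COLOR_BGR2GRAY).astype(float)
for c in range(152,420,22):
    col=g[96:118,c-2:c+3].mean(1); print(c,col.round().astype(int))
E
```

```text
152 [175 176 174 173 172 171 164 142 100  62  50  67 142 227 247 247 246 246
 245 246 246 247]
174 [182 180 179 178 180 178 166 134  86  53  48  72 156 235 248 247 246 246
 246 246 247 247]
196 [126 126 123 122 121 116 104  82  53  34  33  63 124 176 193 194 193 193
 192 194 195 197]
218 [185 184 183 183 183 176 153 108  61  32  34  72 133 179 194 195 194 194
 194 195 197 198]
240 [185 184 183 183 181 175 156 118  69  34  34  77 139 181 194 195 195 195
 195 196 198 200]
262 [124 123 121 120 117 111  97  73  47  32  35  79 141 184 196 197 197 196
 197 198 199 202]
284 [123 121 120 119 117 109  94  71  46  34  32  57 113 167 194 198 197 197
 198 199 201 202]
306 [112 110 110 108 108 101  88  68  46  34  31  56 110 166 194 199 198 199
 199 200 201 203]
328 [114 114 112 110 109 103  91  70  47  35  32  59 114 167 194 198 199 199
 199 199 202 203]
350 [116 115 113 113 112 107  95  73  48  35  31  55 108 163 194 200 199 199
 199 199 198 198]
372 [119 118 117 116 114 108  97  77  50  30  27  39  80 127 155 159 156 153
 151 150 151 151]
394 [151 151 150 150 153 155 146 112  67  34  23  28  67 120 154 161 157 154
 153 150 151 153]
416 [ 99  98  98  97  96  93  87  74  60  53  76 110 123 124 129 134 135 134
 134 133 132 131]
```

View pics/c19.png

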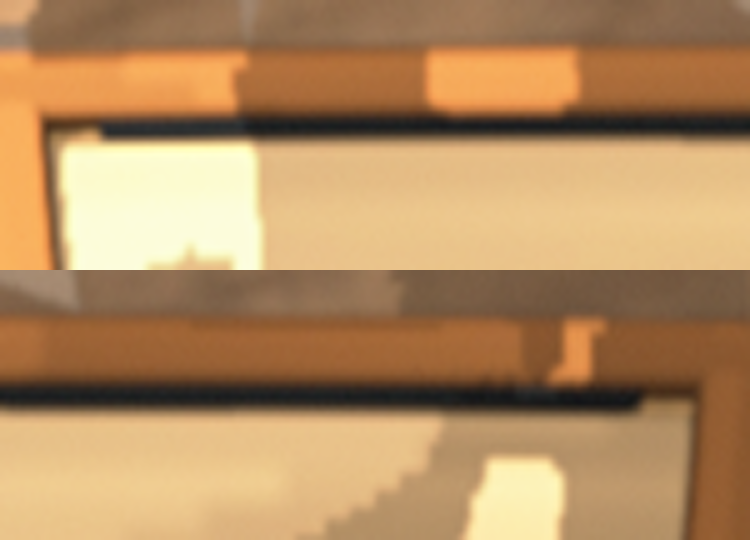

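```bash
python3 - <<'E'
from h import *
plan([.643,.193,.1],89.4)
E
```

```text
t 32.73 pos [0.6529 0.1043 0.1372] yaw 89.33 n 2 d [-0.0099  0.0887 -0.0372]
[0.0443, 0.0186, 0.0054] roll -0.0006
[0.0443, 0.0186, 0.0054] roll -0.0006
```

Emit:
move_arm:
  jaw: [1,1,1,1,1]
  offset:
    - [0.044,0,0]
    - [0.0445,0,0]
    - [0,0.04,0]
    - [0,0.039,0.003]
    - [0,0,0]
  roll: [0,0,0,0,0]

```text
t: 33.35
eef_pos: [0.6487, 0.1912, 0.0546]
ee_rot: [-1.563, 0.004, 1.558]
force: [0.2, -0.6, 0.3]
width: 0.0004
```

Emit:
move_arm:
  jaw: [1,1,1,1,1]
  offset:
    - [0,0,0.006]
    - [0,0,0.006]
    - [0,0,0.004]
    - [0,0,0.002]
    - [0,0,0]
  roll: [0,0,0,0,0]

```text
t: 33.98
eef_pos: [0.6337, 0.1936, 0.0592]
ee_rot: [-1.571, -0.0, 1.56]
force: [-0.7, 0.4, -0.7]
width: 0.0005
```

Emit:
move_arm:
  jaw: [1,1,1,1]
  offset:
    - [0,0,0.002]
    - [0,0,0.0015]
    - [0,0,0.001]
    - [0,0,0]
  roll: [0,0,0,0]

```text
t: 34.48
eef_pos: [0.6293, 0.1935, 0.0588]
ee_rot: [-1.571, -0.0, 1.56]
force: [-0.0, -0.6, -0.1]
width: 0.0004
```

Emit:
move_arm:
  jaw: [1,1,1]
  offset:
    - [0,0,0.001]
    - [0,0,0.0005]
    - [0,0,0]
  roll: [0,0,0]

```text
t: 34.85
eef_pos: [0.6286, 0.1936, 0.0592]
ee_rot: [-1.573, -0.0, 1.56]
force: [4.5, -0.7, -2.3]
width: 0.0012
```

Emit:
move_arm:
  jaw: [1,1]
  offset:
    - [0,0,0.0012]
    - [0,0,0]
  roll: [0,0]

```text
t: 35.1
eef_pos: [0.6283, 0.1938, 0.0595]
ee_rot: [-1.574, -0.001, 1.56]
force: [7.5, -1.9, -2.0]
width: 0.0007
```

Emit:
move_arm:
  jaw: [1,1]
  offset:
    - [0,0,0.0012]
    - [0,0,0]
  roll: [0,0]

```text
t: 35.35
eef_pos: [0.6282, 0.1938, 0.0596]
ee_rot: [-1.576, -0.001, 1.56]
force: [11.5, -2.4, -4.4]
width: 0.0003
```

Emit:
move_arm:
  jaw: [1,1,1]
  offset:
    - [0,0,0.0007]
    - [0,0,0]
    - [0,0,0]
  roll: [0,0,0]

```text
t: 35.72
eef_pos: [0.6281, 0.1939, 0.0596]
ee_rot: [-1.577, -0.001, 1.56]
force: [14.7, -3.3, -5.8]
width: 0.0005
```

```bash
python3 - <<'E'
from h import *
st=arm.get_state(); f=arm.grab_frame('wrist');cv2.imwrite('pics/w20.png',f['pixels'])
print(np.round(st['force'],1))
cv2.imwrite('pics/c20.png',cv2.resize(f['pixels'][110:165,0:330],None,fx=2.4,fy=8,interpolation=cv2.INTER_CUBIC))
E
```

```text
[14.7 -3.3 -5.8]
```

View pics/c20.png

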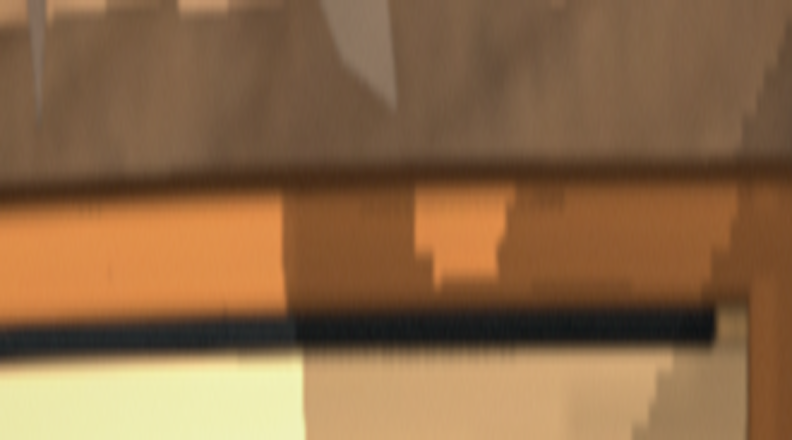

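Emit:
move_arm:
  jaw: [1,1,1,1,1]
  offset:
    - [0,0,-0.005]
    - [0,0,-0.02]
    - [0,-0.04,-0.005]
    - [-0.045,-0.03,0]
    - [-0.045,-0.01,0]
  roll: [0,0,0,0,0]

```text
t: 36.4
eef_pos: [0.6538, 0.103, 0.1408]
ee_rot: [-1.572, -0.001, 1.561]
force: [0.3, 0.8, -0.8]
width: 0.0008
```

Emit:
move_arm:
  jaw: [1]
  offset:
    - [0,0,0]
  roll: [0]

```text
t: 36.52
eef_pos: [0.6532, 0.1007, 0.14]
ee_rot: [-1.571, -0.001, 1.557]
force: [1.0, 1.1, -0.6]
width: 0.0008
```

```bash
python3 - <<'E'
from h import *
st=arm.get_state(); f=arm.grab_frame('wrist')
print(st['t'],np.round(st['force'],1),np.round(st['eef_pos'],4))
im=f['pixels']; r=cv2.resize(im[75:240,100:460],None,fx=2.2,fy=3.6,interpolation=cv2.INTER_CUBIC); cv2.imwrite('pics/c21.png',r)
t=arm.grab_frame('top');cv2.imwrite('pics/t21.png',t['pixels'])
E
```

```text
36.525 [ 1.   1.1 -0.6] [0.6532 0.1007 0.14  ]
```

View pics/c21.png

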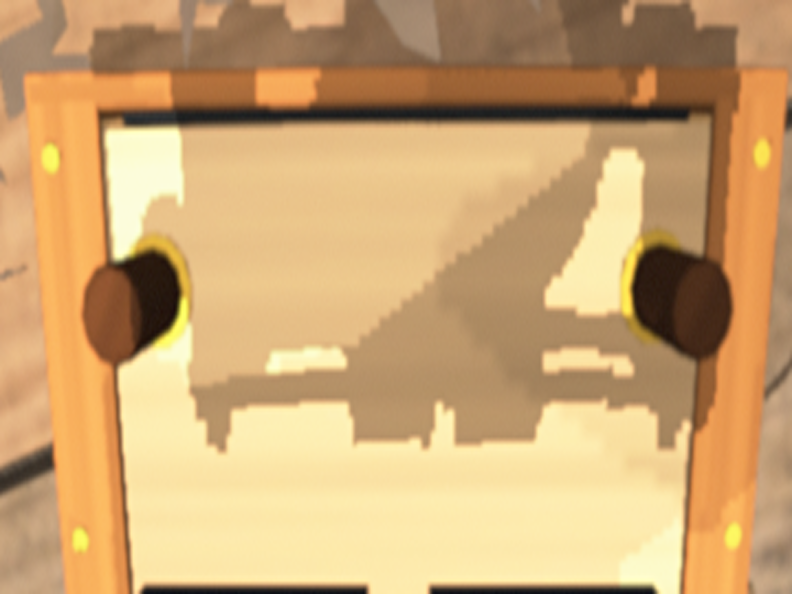

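View pics/t21.png

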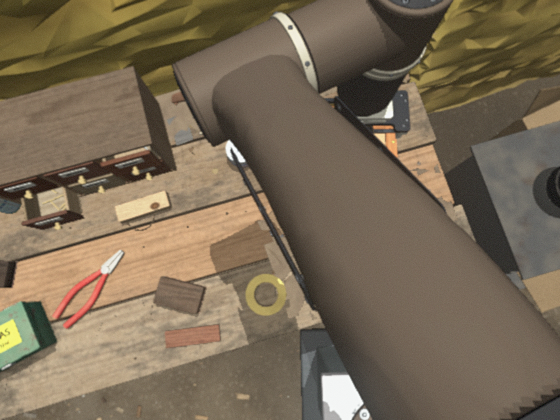

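```bash
python3 -c "
from h import *
print(arm.job_done()); print(arm.get_state()['t'])"
```

```text
the job is handed in; nothing more can be done
None
the job is handed in; nothing more can be done
```

The pencil is in the compartment, the cover is shut against the rubber strip at both ends, and the job was handed in at about 36.5 s with the arm clear of everything.

- **Pencil:** My first grip missed and turned the pencil about its length on the bench. I gripped it again lower and set it down lengthwise in the compartment. It lay inside, below the cover, when I last saw it before the cover closed.
- **Closing:** I nudged the left and right posts in turn. One nudge wedged slightly (5.6 N along the push, about 6.6 N sideways included). Meeting the strip at the end read about 7 N, and nothing came near 20 N.
- **Press:** I pressed the right post to about 13.5 N and backed off. A picture hinted that the left end might stand half a millimetre off, so I went back to the left post. It had not moved from its earlier stop (TCP x = 0.6286 m). I finished with a second press there, reading 14.7 N along the push, close to the 15 N limit (16 N with the sideways and vertical parts), so both posts were pressed, not just one.
- **Last checks:** The last wrist picture shows the cover's edge along the strip with no gap at either end. The left and right stops differed by about 1 mm, where I had expected about 2 mm for a square cover. I judged this to be within measuring error, because the pictures agreed.
- **Bystanders:** The tape roll and sanding block looked unmoved in the last top view. The wax pot was mostly hidden there, but an earlier side view showed it standing upright by the case, and the gripper never touched it.

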